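Set and lock the dose, load the sample jars and index the carrier under the dispenser

TASK

Get the bench dispenser ready for the next batch. First slacken the lock ring, turn the dose knob until its pointer stands at the green set mark, and turn the lock ring fully tight again; then, with the carrier still at its loading station, stand every sample jar upright in a pocket of its own, filling the pockets from the nozzle end without a gap; last, move the carrier along the rail one station, into the detent that brings the leading jar under the nozzle, without overrunning it. Leave the green mark, the spare bottle, the wash bottle and the tub of caps alone.

Things in the scene. Friction and masses are not known exactly. Their poses are not given: they have to be found in the camera images.
- station: Fixed dosing station: aluminium rail base with a piston dispenser beside it. Its frame moves and turns about z from start to start: origin on the bench under the rail's centre line, +y along the rail from the loading end to the nozzle end, +x away from the robot, z up. The base runs from y -337 to +447 mm, x -47 to +47 mm, 20 mm high.
- nozzle_tip (a point): Lower end of the white nozzle above the rail's centre line, at station y 150, z 125 mm: 20 mm over the mouth of a jar in the carrier. A steel arm 22 mm wide, z 139 to 153 mm, joins it to the dispenser's column (diameter 74 mm) at station x 130, y 150 mm. Behind that, at x 262, y 135 mm, a fixed reagent bottle, diameter 84 mm, up to z 165 mm.
- lock_ring (a joint): Knurled steel lock ring (diameter 60, height 14 mm) on the scale disc round the knob's foot, with one radial lever. rad: 0 = fully tight, at its hard stop (as found, within 0.02); grows anticlockwise seen from above to 1.3, slack. Below about 0.12 it clamps the knob; slack above 0.2, drag 0.2 N m; stays where left. Seen from above the lever points at 1.222 + this value from station +x.
- lock_lever (a point): Point to hold the lock ring's lever: in its red tip, 80 mm from the axis of ring and knob, 184 mm above the bench. The tip is 12 mm wide, 20 mm high (z 172 to 192 mm) and reaches from 64 to 100 mm from the axis, free air below it. Over the last 0.2 rad a cam presses a shoe on the knob's hub (3 N at the lever before, up to some 7 N there) and goes just over centre at about 0.05, so it stays tight. It does not carry the knob along.
- dose_knob (a joint): Black dose knob on top of the dispenser, vertical axis. rad, 0 to 2.6 between its stops, growing clockwise seen from above. Seen from above its pointer points at -0.35 rad minus this value, anticlockwise from the station's +x. Light drag (0.05 N m) while the lock ring is slack; stays where left.
- dose_knob_grip (a point): Point on the knob's vertical axis (station x 130, y 150 mm), 215 mm above the bench, at the height to hold it. The grip is an upright bar 15 mm thick, 42 mm long, z 193 to 229 mm, lying along the pointer's direction, on a round skirt of diameter 44 mm (z 185 to 193 mm). Below it the lock ring and the white scale disc, diameter 94 mm, top at z 169 mm.
- pointer_tip (a point): Tip of the thin orange pointer that juts from the knob's skirt, 45 mm from the knob's axis, 193 mm above the bench.
- set_mark (a joint): Green set mark, a tab 7 mm wide clipped on the rim of the scale disc where the wanted dose lies; rad on the same scale as the dose knob (the pointer is on the mark when both values agree). Stiff; not to be moved. It differs from start to start.
- mark_tip (a point): Point at the green mark where the pointer's tip has to stand: 45 mm from the knob's axis, 175 mm above the bench (18 mm below the pointer's height).
- carrier (a joint): Blue five-pocket carrier (68 mm wide, pocket block 316 mm long) sliding on the rail. m along station +y: 0 = loading station (as found), 0.130 = next station, leading pocket under the nozzle; more stations every 0.062 up to 0.378. Each is a sprung detent: about 5 to 6 N to leave or enter, draws the carrier home over the last 4 mm or so, 1 mm of play; elsewhere about 1 N of drag.
- carrier_handle (a point): Point to hold the carrier's yellow handle, an upright tab at its trailing end (station x 0, y -298 mm + the carrier's value): 12 mm thick across the rail (station x), 36 mm long along it, from z 30 to 102 mm above the bench; the point is on its centre, 80 mm above the bench.
- nest0 (a point): Centre of the floor of carrier pocket 0 (the leading one, nearest the nozzle), 30 mm above the bench. Pockets are 56 by 56 mm inside, 62 mm apart, with 6 mm walls 16 mm high above the floor.
- nest1 (a point): Centre of the floor of carrier pocket 1 (counting from the nozzle end), 30 mm above the bench. Pockets are 56 by 56 mm inside, 62 mm apart, with 6 mm walls 16 mm high above the floor.
- nest2 (a point): Centre of the floor of carrier pocket 2 (counting from the nozzle end), 30 mm above the bench. Pockets are 56 by 56 mm inside, 62 mm apart, with 6 mm walls 16 mm high above the floor.
- nest3 (a point): Centre of the floor of carrier pocket 3 (counting from the nozzle end), 30 mm above the bench. Pockets are 56 by 56 mm inside, 62 mm apart, with 6 mm walls 16 mm high above the floor.
- nest4 (a point): Centre of the floor of carrier pocket 4 (the last one, next to the handle), 30 mm above the bench. Pockets are 56 by 56 mm inside, 62 mm apart, with 6 mm walls 16 mm high above the floor.
- jar1: White plastic wide-mouth sample jar, open, standing on the bench beyond the rail at the start (3 to 5 jars are there, absent ones read None): body diameter 50 mm up to 58 mm, then a neck of diameter 41 mm, 75 mm high in all, about 0.18 kg, most of it in the thick base, so it slides rather than tips. Origin at the centre of its underside, z up.
- jar2: White plastic wide-mouth sample jar, open, standing on the bench beyond the rail at the start (3 to 5 jars are there, absent ones read None): body diameter 50 mm up to 58 mm, then a neck of diameter 41 mm, 75 mm high in all, about 0.18 kg, most of it in the thick base, so it slides rather than tips. Origin at the centre of its underside, z up.
- jar3: White plastic wide-mouth sample jar, open, standing on the bench beyond the rail at the start (3 to 5 jars are there, absent ones read None): body diameter 50 mm up to 58 mm, then a neck of diameter 41 mm, 75 mm high in all, about 0.18 kg, most of it in the thick base, so it slides rather than tips. Origin at the centre of its underside, z up.
- jar4: White plastic wide-mouth sample jar, open, standing on the bench beyond the rail at the start (3 to 5 jars are there, absent ones read None): body diameter 50 mm up to 58 mm, then a neck of diameter 41 mm, 75 mm high in all, about 0.18 kg, most of it in the thick base, so it slides rather than tips. Origin at the centre of its underside, z up.
- jar5: White plastic wide-mouth sample jar, open, standing on the bench beyond the rail at the start (3 to 5 jars are there, absent ones read None): body diameter 50 mm up to 58 mm, then a neck of diameter 41 mm, 75 mm high in all, about 0.18 kg, most of it in the thick base, so it slides rather than tips. Origin at the centre of its underside, z up.
- spare_bottle: Bystander: amber bottle with blue cap, diameter 72 mm, 160 mm high; origin at the centre of its underside.
- wash_bottle: Bystander: white wash bottle with red spout, diameter 64 mm, 175 mm high; origin at the centre of its underside.
- cap_tub: Bystander: clear tub of blue jar caps, 130 x 170 x 50 mm; origin at the centre of its underside.
Things that resemble listed ones, but are neither listed nor needed, are in the scene too. Leave any blue or pink look-alike of the jar3 alone.

How it is judged:
On the way, in this order (a step that is already met when the one before it is completed fails the run):
1. the lock ring is slackened (value of joint lock_ring above 0.2 rad), for 0.1 s.
2. the dose pointer is at the green mark, the ring still slack (horizontal distance between pointer_tip and mark_tip below 0.005 m and value of joint lock_ring above 0.15 rad), for 0.2 s.
3. the lock ring is tight with the pointer still at the mark (horizontal distance between pointer_tip and mark_tip below 0.005 m and value of joint lock_ring below 0.06 rad), for 0.2 s.
4. every jar stands in a pocket of its own, from the nozzle end without a gap, the carrier at the loading station (z of each of jar1, jar2, jar3, jar4, jar5 in the frame of nest0 below 0.006 m and angle between each of jar1, jar2, jar3, jar4, jar5's own z axis and vertical below 0.1 rad and (horizontal distance between jar1 and nest0 below 0.008 m or horizontal distance between jar1 and nest1 below 0.008 m or horizontal distance between jar1 and nest2 below 0.008 m or horizontal distance between jar1 and nest3 below 0.008 m or horizontal distance between jar1 and nest4 below 0.008 m) and (horizontal distance between jar2 and nest0 below 0.008 m or horizontal distance between jar2 and nest1 below 0.008 m or horizontal distance between jar2 and nest2 below 0.008 m or horizontal distance between jar2 and nest3 below 0.008 m or horizontal distance between jar2 and nest4 below 0.008 m) and (horizontal distance between jar3 and nest0 below 0.008 m or horizontal distance between jar3 and nest1 below 0.008 m or horizontal distance between jar3 and nest2 below 0.008 m or horizontal distance between jar3 and nest3 below 0.008 m or horizontal distance between jar3 and nest4 below 0.008 m) and (horizontal distance between jar4 and nest0 below 0.008 m or horizontal distance between jar4 and nest1 below 0.008 m or horizontal distance between jar4 and nest2 below 0.008 m or horizontal distance between jar4 and nest3 below 0.008 m or horizontal distance between jar4 and nest4 below 0.008 m) and (horizontal distance between jar5 and nest0 below 0.008 m or horizontal distance between jar5 and nest1 below 0.008 m or horizontal distance between jar5 and nest2 below 0.008 m or horizontal distance between jar5 and nest3 below 0.008 m or horizontal distance between jar5 and nest4 below 0.008 m) and horizontal distance between any of jar1, jar2, jar3, jar4, jar5 and nest0 below 0.008 m and horizontal distance between any of jar1, jar2, jar3, jar4, jar5 and nest1 below 0.008 m and horizontal distance between any of jar1, jar2, jar3, jar4, jar5 and nest2 below 0.008 m and (horizontal distance between each of jar1, jar2, jar3, jar4, jar5 and nest4 above 0.03 m or horizontal distance between any of jar1, jar2, jar3, jar4, jar5 and nest3 below 0.008 m) and value of joint carrier below 0.02 m), for 0.2 s.
5. the carrier is in the first detent under the nozzle (value of joint carrier between 0.126 and 0.134 m), for 0.2 s.
At the end, for the whole second after the job is handed in: pointer tip within 5 mm of the green mark, lock ring within 0.06 rad of tight, carrier at 0.130 within 4 mm, every jar upright (0.1 rad) on the floor of its own pocket (within 8 mm of its centre), pockets filled from the nozzle end without a gap, all at rest (all of step 3 and all of step 5 and velocity of joint carrier below 0.01 m/s and z of each of jar1, jar2, jar3, jar4, jar5 in the frame of nest0 below 0.006 m and angle between each of jar1, jar2, jar3, jar4, jar5's own z axis and vertical below 0.1 rad and (horizontal distance between jar1 and nest0 below 0.008 m or horizontal distance between jar1 and nest1 below 0.008 m or horizontal distance between jar1 and nest2 below 0.008 m or horizontal distance between jar1 and nest3 below 0.008 m or horizontal distance between jar1 and nest4 below 0.008 m) and (horizontal distance between jar2 and nest0 below 0.008 m or horizontal distance between jar2 and nest1 below 0.008 m or horizontal distance between jar2 and nest2 below 0.008 m or horizontal distance between jar2 and nest3 below 0.008 m or horizontal distance between jar2 and nest4 below 0.008 m) and (horizontal distance between jar3 and nest0 below 0.008 m or horizontal distance between jar3 and nest1 below 0.008 m or horizontal distance between jar3 and nest2 below 0.008 m or horizontal distance between jar3 and nest3 below 0.008 m or horizontal distance between jar3 and nest4 below 0.008 m) and (horizontal distance between jar4 and nest0 below 0.008 m or horizontal distance between jar4 and nest1 below 0.008 m or horizontal distance between jar4 and nest2 below 0.008 m or horizontal distance between jar4 and nest3 below 0.008 m or horizontal distance between jar4 and nest4 below 0.008 m) and (horizontal distance between jar5 and nest0 below 0.008 m or horizontal distance between jar5 and nest1 below 0.008 m or horizontal distance between jar5 and nest2 below 0.008 m or horizontal distance between jar5 and nest3 below 0.008 m or horizontal distance between jar5 and nest4 below 0.008 m) and horizontal distance between any of jar1, jar2, jar3, jar4, jar5 and nest0 below 0.008 m and horizontal distance between any of jar1, jar2, jar3, jar4, jar5 and nest1 below 0.008 m and horizontal distance between any of jar1, jar2, jar3, jar4, jar5 and nest2 below 0.008 m and (horizontal distance between each of jar1, jar2, jar3, jar4, jar5 and nest4 above 0.03 m or horizontal distance between any of jar1, jar2, jar3, jar4, jar5 and nest3 below 0.008 m) and linear speed of each of jar1, jar2, jar3, jar4, jar5 below 0.02 m/s); the robot touches nothing.
It fails at once if the spare bottle is moved more than 30 mm (distance of spare_bottle from where it was at the start of the episode above 0.03 m).
It fails at once if the wash bottle is moved more than 30 mm (distance of wash_bottle from where it was at the start of the episode above 0.03 m).
It fails at once if the cap tub is moved more than 30 mm (distance of cap_tub from where it was at the start of the episode above 0.03 m).
It fails at once if the carrier overruns the station under the nozzle by more than 25 mm (value of joint carrier above 0.155 m).
It fails at once if the green set mark is shifted (distance of mark_tip from where it was at the start of the episode above 0.004 m).
Of jar1, jar2, jar3, jar4, jar5 only 3 to 5 are there at a start; the rules pass over those that are not, and their reading is None.
At some moment in a run one of jar1, jar2, jar3, jar4, jar5 may be knocked a few centimetres aside while the robot is not near it.
Once in a run the grip may slacken for a moment while it holds something.
It also fails if it takes over 210 s, if anything falls off the work surface, if the arm or the gripper's body presses on something with over 40 N, if the wrist force passes 120 N, or if a joint passes its speed limit or range.

ROBOT

A 6-joint arm with a two-finger parallel gripper is mounted at the origin on the work surface. World frame = base frame: x ahead of the robot, y to its left, z up, the work surface at z = 0. Lengths are in m, angles in rad, forces in N, time in s.
With the tool pointing down it reaches from about 0.35 to 0.975 m from the base axis. Payload 4.9 kg.
Tool frame: the origin (TCP) lies midway between the tips of the shut fingers; the grasp point (between the pads) lies manip.grip_depth behind it (manip.grip_depth is the distance from the TCP to the grasp point, in m); z points along the fingers, x is the direction in which the jaws open and shut, and the axes are right-handed (so a half turn about z gives the same grasp; the last joint's range is limited). The gripper opens to 85 mm and grips with 20 to 120 N. Pads are 22 mm wide; open, the fingers measure 114 mm over their backs; the gripper's body (76 mm by 85 mm) begins 54 mm behind the grasp point. The pads swing forward as they close: fully open they stand 13 mm farther back than shut.
Start: joints at [-1.268, 0.053, 1.613, -0, 1.476, -0.119], TCP at [0.256, -0.57, 0.231] pointing down, gripper open.
Joint ranges: [-3.01, 3.01], [-1.01, 2.22], [0.06, 2.58], [-1.02, 4.17], [0.09, 2.62], [-3.14, 3.14]. Speed limits (rad/s): [2.57, 2.57, 3.14, 3.14, 3.14, 3.14].

INTERFACE

Orientations are given as a unit quaternion [w, x, y, z].
In Python, from plant import state, grab_frame, ticket, manip gives the robot as it stands.
- The arm moves only by the tool carry_out, never from a script. Its argument "moves" is a list that holds one entry, the list of rows, each a list of 7 numbers: the turn, a rotation vector about the tool's x, y, z each as a share of 5 degrees, from -1 to 1, then the shift along the tool's x, y, z each as a share of 0.04 m, from -1 to 1, then the gripper command: -1 is shut, 1 is fully open, values between are in proportion. A call has 1 to 8 rows; each row shifts and turns the commanded pose from where the row before left it, along the tool's axes as they then stand; what a row does not reach is not made up. A row lasts 1/12 s, in which the tool goes at most 41.7 mm and 7.16 degrees, less where a joint would pass 70% of its speed; a pose out of reach is approached as far as the arm can. A call with a number of a shift or a turn outside -1 to 1 is refused whole. A call with a gripper value outside its range is refused whole. The fingers move at their own pace and stop on an object; the grip force is fixed at half the most. Time passes only in rows, so rows that do not move let the fingers close. It gives the time, the measured TCP pose, the force and the opening at its end, in the units of the state.
- state(): the state, without advancing time (a new reading comes with each control period).
- grab_frame(name): name is "side" or "top" or "wrist"; returns a dict with "frame" (384x512x3 uint8, red, green, blue), "z_map" (384x512 float32, m along the optical axis (not along the pixel's ray), 0 where there is no reading), "K" (3x3 intrinsics, pixels), "world_from_camera" (4x4, takes a point from camera to world coordinates); the wrist camera has in their place "hand_eye" (4x4, takes a point from camera to tool coordinates, whose origin is the TCP and whose axes are the tool frame's). Camera axes: x right, y down, z forward; pixel columns grow to the right and rows downward; lengths in m; the calibration is good to about 2 mm. A picture is of the moment at which its call begins: read the wrist's pose just before it.
- ticket.job_done(): hands the job in, once; it reports no verdict.
The state is a dict: "time": time; "joint_pos": joint angles; "joint_vel": joint speeds; "joint_efforts": joint torques, N m; "tool_pos": TCP position; "tool_rot": TCP orientation; "contact_force": force on the tool from outside, world axes, zero at the start; "ft_torque": the same for the moment, N m; "gripper_width": opening from 0.0 (shut) to 1.0 (fully open).
Only numpy, scipy, OpenCV 4.12 (cv2) and the standard library are available. Lean on these libraries where they do the work, as an engineer would, in place of code of your own. Each camera call takes 0.05 s, during which the arm holds its last target.

## Working session

There is one attempt and no reset: what is moved stays moved. The work goes in short steps, Python scripts to look and compute and a tool call to move; the robot and the scene stay as the last step left them, time stands still between calls to the robot, and variables do not carry over. Pictures are saved under pics/ and viewed, and the job is handed in when it is done.

Besides the shell and the picture viewer there is one more tool, called after "Emit:" by a JSON object that holds its "method" and its "body". carry_out: Moves the arm, as the interface text tells. Shift numbers are shares of 0.04 m and turn numbers shares of 5 degrees, none past 1 either way. Its arguments: {"type":"object","properties":{"moves":{"type":"array"}},"required":["moves"]}

```bash
ls; mkdir -p pics; cat > h.py <<'E'
import numpy as np,cv2
from plant import state, grab_frame, ticket, manip
from scipy.spatial.transform import Rotation as R
def rot(q): return R.from_quat([q[1],q[2],q[3],q[0]])
def T():
    s=state(); M=np.eye(4); M[:3,:3]=rot(s['tool_rot']).as_matrix(); M[:3,3]=s['tool_pos']; return M
def grab(n):
    M=T(); f=grab_frame(n)
    f['W']=M@f['hand_eye'] if n=='wrist' else f['world_from_camera']; return f
def save(f,p,crop=None,s=1):
    im=f['frame'][:,:,::-1]
    if crop: im=im[crop[1]:crop[3],crop[0]:crop[2]]
    if s!=1: im=cv2.resize(im,None,fx=s,fy=s,interpolation=cv2.INTER_CUBIC)
    cv2.imwrite('pics/'+p,im)
def ray(f,u,v):
    d=np.linalg.inv(f['K'])@[u,v,1.]; W=f['W']; return W[:3,3],W[:3,:3]@d
def onz(f,u,v,z):
    o,d=ray(f,u,v); return o+d*(z-o[2])/d[2]
def pt(f,u,v):
    o,d=ray(f,u,v); return o+d*f['z_map'][int(v),int(u)]
E
python3 - <<'E'
from h import *
print(state(),manip)
try: print(vars(manip))
except Exception as e: print(e)
for n in ['top','side','wrist']:
    f=grab(n); save(f,n+'0.png',s=1.5); np.savez(n+'0.npz',**f); print(n,f['K'],f['W'].round(3))
E
```

```text
pics
{'time': 0.0, 'joint_pos': array([-1.26799342e+00,  5.33798577e-02,  1.61429336e+00,  8.80819971e-06,
        1.47600107e+00, -1.18975255e-01]), 'joint_vel': array([-2.88797554e-04, -3.48503844e-04,  3.68602805e-04,  1.11056356e-04,
        6.82883529e-05,  3.83684642e-04]), 'joint_efforts': array([ 6.00263666e-04, -3.93682265e+01, -3.70172274e+01, -9.90034823e-05,
        7.18138806e-03, -4.95258234e-06]), 'tool_pos': array([ 0.25569429, -0.56962015,  0.23004915]), 'tool_rot': array([-6.68682718e-04,  8.39458495e-01, -5.43422812e-01, -7.97610071e-04]), 'contact_force': array([ 0.1699924 , -0.2931644 ,  0.34086505]), 'ft_torque': array([ 0.00462199,  0.04155925, -0.03116664]), 'gripper_width': 0.9966378530214282} <Robot object at 0x7f971e2c0050>
{}
top [[487.51442265   0.         257.33241052]
 [  0.         487.51442265 187.78822609]
 [  0.           0.           1.        ]] [[ 0.012 -0.991  0.13   0.367]
 [-1.    -0.012  0.002 -0.135]
 [-0.    -0.13  -0.991  1.827]
 [ 0.     0.     0.     1.   ]]
side [[430.76177855   0.         246.19889081]
 [  0.         430.76177855 192.56941031]
 [  0.           0.           1.        ]] [[-0.967 -0.121  0.223  0.289]
 [-0.253  0.482 -0.839  0.994]
 [-0.006 -0.868 -0.497  0.807]
 [ 0.     0.     0.     1.   ]]
wrist [[304.01652712   0.         255.61434769]
 [  0.         304.01652712 186.77824741]
 [  0.           0.           1.        ]] [[ 0.409 -0.869 -0.279  0.327]
 [-0.913 -0.39  -0.124 -0.537]
 [-0.001  0.306 -0.952  0.373]
 [ 0.     0.     0.     1.   ]]
```

View pics/top0.png

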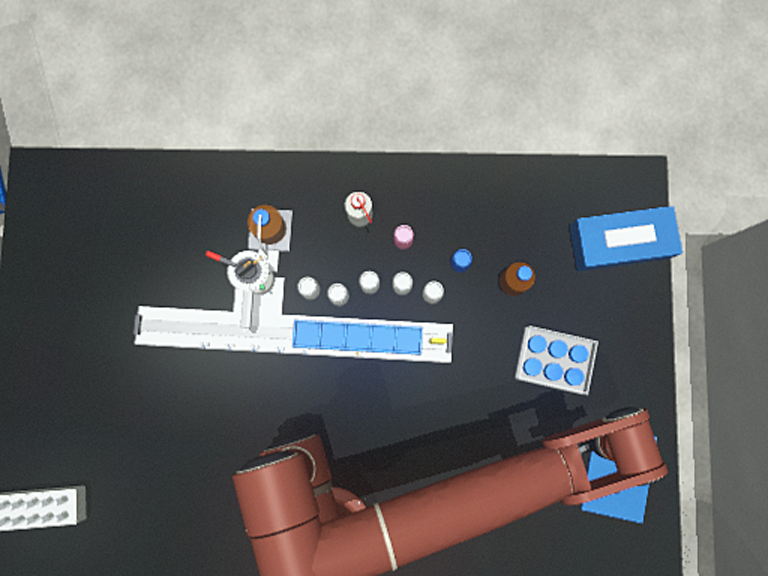

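View pics/side0.png

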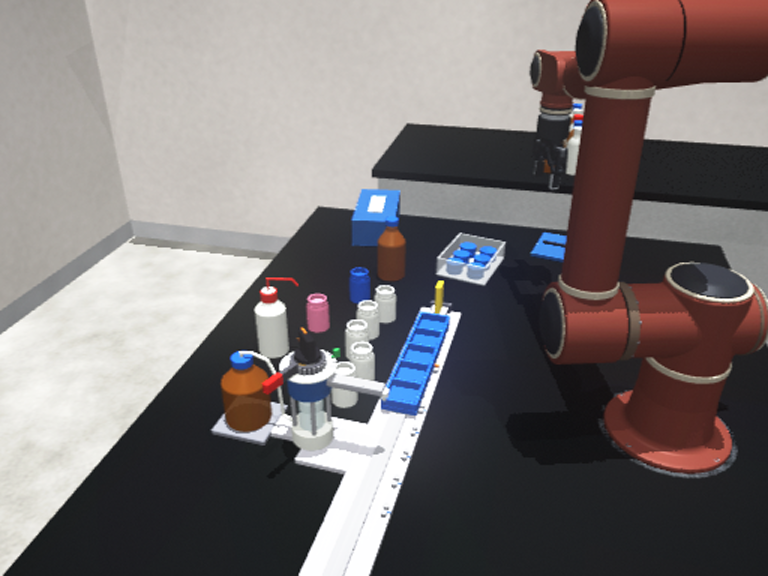

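View pics/wrist0.png

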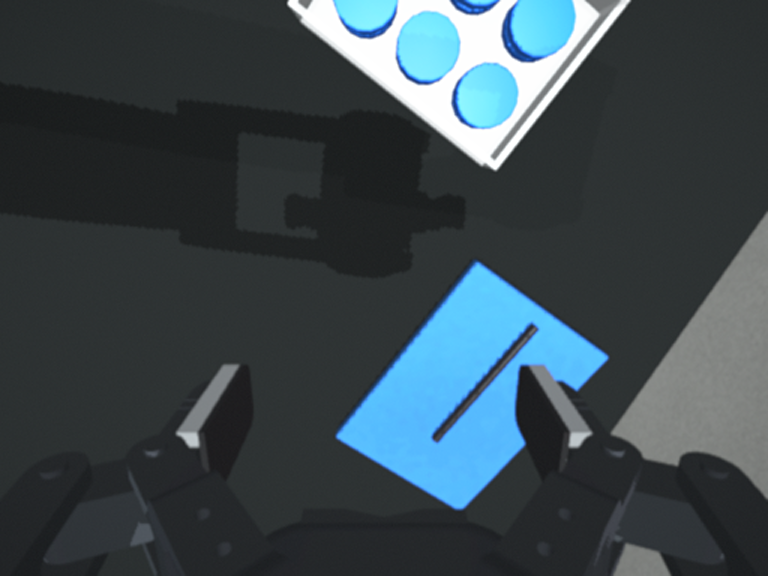

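```bash
python3 -c "
from h import *
print(manip.grip_depth,dir(manip))"
```

```text
0.0187 ['IKError', '__class__', '__delattr__', '__dict__', '__dir__', '__doc__', '__eq__', '__format__', '__ge__', '__getattribute__', '__getstate__', '__gt__', '__hash__', '__init__', '__init_subclass__', '__le__', '__lt__', '__module__', '__ne__', '__new__', '__reduce__', '__reduce_ex__', '__repr__', '__setattr__', '__sizeof__', '__str__', '__subclasshook__', '__weakref__', 'grip_depth']
```

The top view shows five white jars in 1.5x pixels: (308,288), (338,294), (369,282), (402,283) and (433,292). There is a pink look-alike at (404,236) and a blue one at (461,259). The dispenser is at (249,268) and the handle at (438,341). Next I'll measure the station frame and the jars.

```bash
cat > m1.py <<'E'
from h import *
f=dict(np.load('top0.npz')); s=dict(np.load('side0.npz'))
hsv=cv2.cvtColor(f['frame'],cv2.COLOR_RGB2HSV)
def blobs(hsv,lo,hi,mn=15):
    m=cv2.inRange(hsv,np.array(lo),np.array(hi)); n,l,st,c=cv2.connectedComponentsWithStats(m)
    return m,l,[(i,st[i],c[i]) for i in range(1,n) if st[i][4]>=mn]
m,l,b=blobs(hsv,(95,120,60),(125,255,255),60)
for i,st,c in b: print('blue',st,c.round(1))
# carrier
big=[x for x in b if 180<x[2][0]<300 and 200<x[2][1]<240]
mm=np.zeros_like(m)
for x in big: mm[l==x[0]]=255
pts=cv2.findNonZero(mm); r=cv2.minAreaRect(pts); bx=cv2.boxPoints(r); print(r)
for p in bx: print('corner',p,onz(f,*p,0.046).round(4))
m,l,b=blobs(hsv,(22,120,120),(35,255,255),5)
for i,st,c in b: print('yellow',st,c.round(1),onz(f,*c,0.102).round(4),pt(f,*c).round(4))
m,l,b=blobs(hsv,(40,80,60),(90,255,255),3)
for i,st,c in b: print('green',st,c.round(1),onz(f,*c,0.175).round(4),pt(f,*c).round(4))
m,l,b=blobs(hsv,(0,150,80),(8,255,255),5)
for i,st,c in b: print('red',st,c.round(1),onz(f,*c,0.192).round(4),pt(f,*c).round(4))
E
python3 m1.py
python3 - <<'E'
from h import *
f=dict(np.load('top0.npz')); s=dict(np.load('side0.npz'))
save(f,'top_disp.png',(130,130,310,250),4.4); save(s,'side_disp.png',(140,170,320,310),4.2)
E
```

```text
blue [  0 113   4  24  63] [  1.2 126.9]
blue [ 380  138   75   43 2027] [415.9 158.7]
blue [169 140  11  11  74] [174.2 144.5]
blue [300 166  15  15 178] [307.1 173.1]
blue [345 177  10  10  75] [349.2 181.8]
blue [ 195  214   86   23 1498] [237.7 224.7]
blue [352 224  12  11 110] [357.7 229.1]
blue [365 227  14  11 113] [371.5 232.3]
blue [379 230  13  12 115] [385.3 235.4]
blue [349 239  12  11 111] [354.5 244.3]
blue [362 242  14  11 112] [368.5 247.4]
blue [376 246  13  11 113] [382.3 250.8]
blue [391 300  21  21 255] [399.4 310.8]
blue [387 323  46  26 684] [414.  336.2]
((237.71231079101562, 224.67845153808594), (85.59024047851562, 18.027755737304688), 3.1798300743103027)
corner [194.48308 231.30461] [0.4391 0.0955 0.046 ]
corner [195.48308 213.30461] [0.5048 0.0938 0.046 ]
corner [280.94153 218.05229] [ 0.4913 -0.2191  0.046 ]
corner [279.94153 236.05229] [ 0.4257 -0.2158  0.046 ]
yellow [287 226  11   3  31] [291.7 227. ] [ 0.4562 -0.2545  0.102 ] [ 0.4559 -0.2542  0.1076]
green [173 190   3   3   7] [174.3 190.9] [0.5707 0.1518 0.175 ] [0.5691 0.1495 0.1885]
red [234 135   9   4  15] [239.2 137.1] [ 0.7573 -0.0673  0.192 ] [ 0.768  -0.0655  0.1471]
red [244 142   4   7  10] [245.5 145. ] [ 0.7298 -0.0894  0.192 ] [ 0.7616 -0.0854  0.0484]
red [137 167  10   7  40] [141.6 170. ] [0.6389 0.2624 0.192 ] [0.6394 0.2632 0.1887]
```

View pics/top_disp.png

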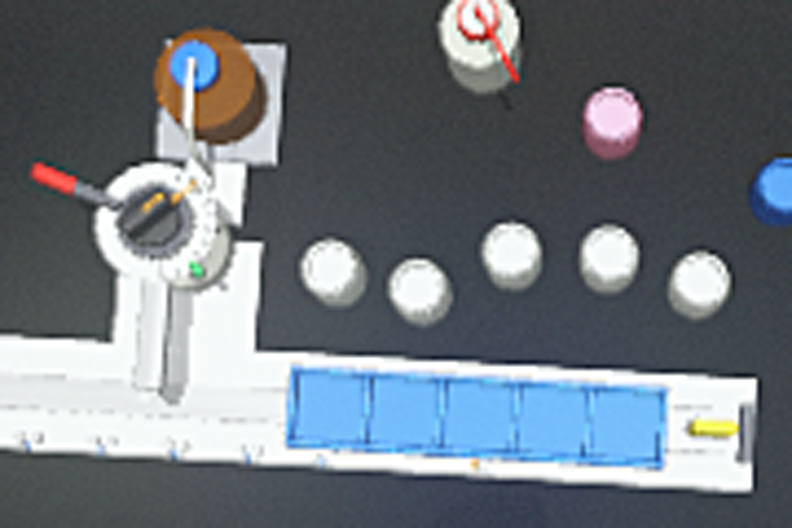

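View pics/side_disp.png

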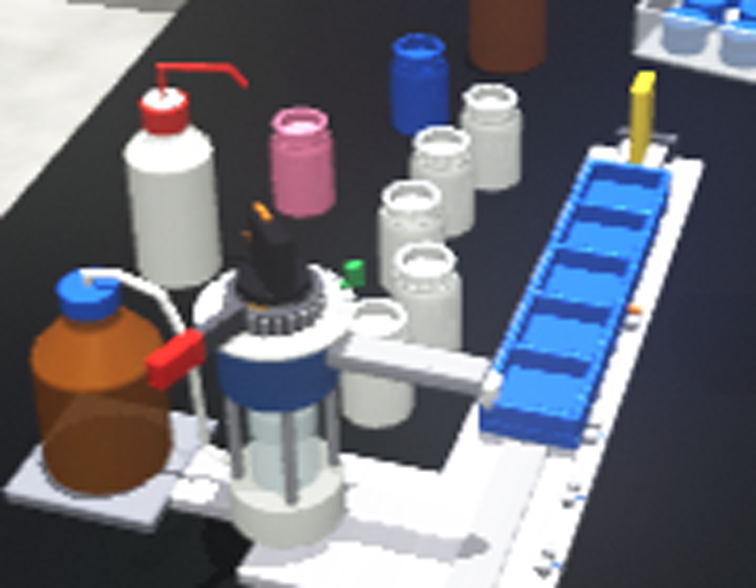

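```bash
cat >> h.py <<'E'
def jars(f,zr=0.075,rmin=0):
    hsv=cv2.cvtColor(f['frame'],cv2.COLOR_RGB2HSV); return hsv
def plan(goal,yaw_deg=None,tilt_ref=None):
    """error from the present pose to goal TCP: shares in tool axes"""
    M=T(); d=M[:3,:3].T@(np.array(goal)-M[:3,3]); 
    out='tcp %s  shift mm %s  shares %s'%(M[:3,3].round(4),(d*1000).round(1),(d/0.04).round(2))
    x=M[:3,0]; yaw=np.degrees(np.arctan2(x[1],x[0]))
    out+=' yaw %.1f'%yaw
    if yaw_deg is not None:
        c,s=np.cos(np.radians(yaw_deg)),np.sin(np.radians(yaw_deg))
        G=np.array([[c,s,0],[s,-c,0],[0,0,-1]]).T
        G=np.column_stack([[c,s,0],[s,-c,0],[0,0,-1]])
        rv=R.from_matrix(M[:3,:3].T@G).as_rotvec(degrees=True)
        out+=' turn deg %s'%rv.round(2)
    print(out)
E
python3 - <<'E'
from h import *
f=dict(np.load('top0.npz'))
hsv=cv2.cvtColor(f['frame'],cv2.COLOR_RGB2HSV)
roi=f['frame'][175:212,195:305]
# use height map: points with z 0.05..0.09
H,W=f['z_map'].shape
u,v=np.meshgrid(np.arange(W),np.arange(H)); d=np.stack([(u-f['K'][0,2])/f['K'][0,0],(v-f['K'][1,2])/f['K'][1,1],np.ones_like(u)],-1)
P=(d*f['z_map'][...,None])@f['W'][:3,:3].T+f['W'][:3,3]
m=((P[...,2]>0.055)&(P[...,2]<0.1)&(P[...,0]>0.5)&(P[...,0]<0.72)&(P[...,1]>-0.35)&(P[...,1]<0.13)).astype(np.uint8)
m=cv2.morphologyEx(m,cv2.MORPH_OPEN,np.ones((3,3),np.uint8))
n,l,st,c=cv2.connectedComponentsWithStats(m)
th=-0.0432; o=np.array([.4697,.0425]); Rm=np.array([[np.cos(th),-np.sin(th)],[np.sin(th),np.cos(th)]])
for i in range(1,n):
    if st[i][4]<15: continue
    p=P[l==i]; top=p[:,2]>0.066
    w=np.median(p[:,2]); q=onz(f,*c[i],0.072)
    print(st[i],c[i].round(1),'rgb',f['frame'][l==i].mean(0).round(),'z95 %.3f'%np.percentile(p[:,2],95),'mean',p.mean(0).round(4),'ray',q.round(4),'station',(Rm.T@(q[:2]-o)).round(3))
plan([0.606,0.187,0.33])
print(np.degrees(state()['joint_pos']))
E
```

```text
[263 156  12   7  66] [268.8 158.6] rgb [224. 188. 212.] z95 0.076 mean [ 0.708  -0.1722  0.0653] ray [ 0.7067 -0.172   0.072 ] station [ 0.246 -0.204]
[302 166  12  11 115] [307.7 171.4] rgb [ 86. 152. 228.] z95 0.078 mean [ 0.6618 -0.3148  0.0675] ray [ 0.661  -0.3144  0.072 ] station [ 0.207 -0.348]
[240 181  13  13 126] [246.  186.9] rgb [225. 229. 228.] z95 0.077 mean [ 0.6018 -0.0901  0.0662] ray [ 0.601  -0.0902  0.072 ] station [ 0.137 -0.127]
[262 182  13  12 124] [268.2 187.6] rgb [224. 228. 227.] z95 0.079 mean [ 0.6004 -0.1709  0.066 ] ray [ 0.5996 -0.1708  0.072 ] station [ 0.139 -0.208]
[199 184  13  14 131] [205.  190.4] rgb [221. 225. 223.] z95 0.076 mean [0.5872 0.0588 0.0662] ray [0.5865 0.0581 0.072 ] station [0.116 0.021]
[283 187  13  13 117] [289.4 193.6] rgb [224. 228. 227.] z95 0.078 mean [ 0.5794 -0.2484  0.0654] ray [ 0.5786 -0.248   0.072 ] station [ 0.121 -0.286]
[219 189  13  12 127] [224.9 194.4] rgb [223. 227. 226.] z95 0.079 mean [ 0.5733 -0.0138  0.0659] ray [ 0.5725 -0.0142  0.072 ] station [ 0.105 -0.052]
tcp [ 0.2557 -0.5698  0.2304]  shift mm [-547.2 -629.4  -98.7]  shares [-13.68 -15.74  -2.47] yaw -65.8
[-7.26510888e+01  3.04983885e+00  9.24710976e+01 -1.03610247e-03
  8.45676987e+01 -6.81890140e+00]
```

Five white jars stand in a row at station y of about 21, -52, -127, -208 and -286 mm. The pink and blue ones are the look-alikes. The dispenser axis is near (0.606, 0.187). I'll rise and travel to it.

Emit:
{"method": "carry_out", "body": {"moves": [[[0,0,-1,0,0,-0.3,1],[0,0,-1,0,0,-0.3,1],[0,0,-1,0,0,-0.3,1],[0,0,-1,0,0,-0.3,1],[0,0,-1,0,0,-0.3,1],[0,0,-1,0,0,-0.3,1],[0,0,-1,0,0,-0.3,1],[0,0,-1,0,0,-0.3,1]]]}}

```text
time: 0.82
tool_pos: [0.2558, -0.57, 0.3273]
tool_rot: [-0.0, 0.975, -0.221, -0.0]
contact_force: [0.3, -0.4, -1.0]
gripper_width: 0.997
```

Emit:
{"method": "carry_out", "body": {"moves": [[[0,0,0,0,-1,0,1],[0,0,0,0,-1,0,1],[0,0,0,0,-1,0,1],[0,0,0,0,-1,0,1],[0,0,0,0,-1,0,1],[0,0,0,0,-1,0,1],[0,0,0,0,-1,0,1],[0,0,0,0,-1,0,1]]]}}

```text
time: 1.48
tool_pos: [0.3956, -0.2803, 0.327]
tool_rot: [-0.0, 0.975, -0.224, 0.0]
contact_force: [1.2, -0.7, -1.0]
gripper_width: 1.005
```

Emit:
{"method": "carry_out", "body": {"moves": [[[0,0,0,0,-1,0,1],[0,0,0,0,-1,0,1],[0,0,0,0,-1,0,1],[0,0,0,0,-1,0,1],[0,0,0,0,-1,0,1],[0,0,0,0,-1,0,1],[0,0,0,0,-1,0,1],[0,0,0,0,-0.5,0,1]]]}}

```text
time: 2.15
tool_pos: [0.5268, -0.0084, 0.3269]
tool_rot: [-0.001, 0.975, -0.222, -0.0]
contact_force: [-0.8, -0.6, -0.1]
gripper_width: 1.001
```

```bash
python3 - <<'E'
from h import *
plan([0.606,0.187,0.33],-22.5)
f=grab('wrist'); np.savez('w1.npz',**f); save(f,'w1.png',s=1.5)
E
```

```text
tcp [ 0.5268 -0.0084  0.3269]  shift mm [ -13.1 -210.5   -2.9]  shares [-0.33 -5.26 -0.07] yaw -25.6 turn deg [-0.07  0.04 -3.13]
```

View pics/w1.png

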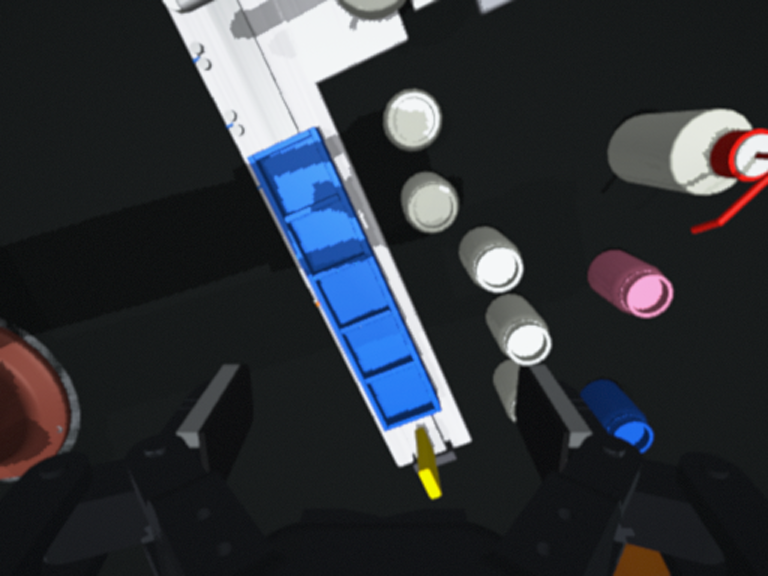

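The wrist view shows the carrier, the jars and the dispenser foot at the top. I'll move on over the dispenser.

Emit:
{"method": "carry_out", "body": {"moves": [[[0,0,-0.6,0,-1,0,1],[0,0,0,0,-1,0,1],[0,0,0,0,-1,0,1],[0,0,0,0,-0.8,0,1],[0,0,0,0,-0.4,0,1],[0,0,0,0,0,0,1]]]}}

```text
time: 2.7
tool_pos: [0.5934, 0.1441, 0.3263]
tool_rot: [0.0, 0.981, -0.196, -0.001]
contact_force: [-1.4, -1.2, 0.2]
gripper_width: 1.003
```

```bash
python3 - <<'E'
from h import *
plan([0.606,0.187,0.33],-22.5)
f=grab('wrist'); np.savez('w2.npz',**f); save(f,'w2.png',s=1.5)
E
```

```text
tcp [0.5934 0.1441 0.3263]  shift mm [ -4.9 -44.4  -3.7]  shares [-0.12 -1.11 -0.09] yaw -22.6 turn deg [ 0.02  0.09 -0.14]
```

View pics/w2.png

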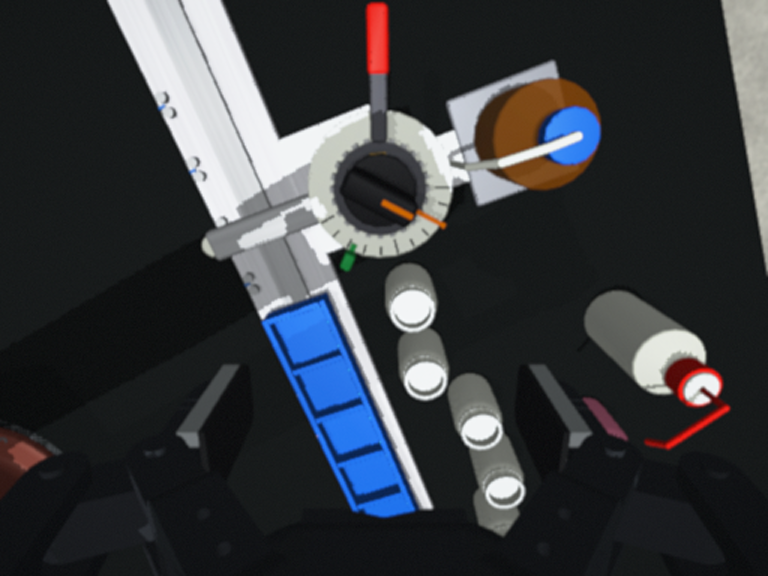

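```bash
cat > m2.py <<'E'
from h import *
import sys
f=dict(np.load(sys.argv[1])); hsv=cv2.cvtColor(f['frame'],cv2.COLOR_RGB2HSV)
th=-0.0432; c=np.array([.6061,.1868])
def blob(lo,hi,mn=4):
    m=cv2.inRange(hsv,np.array(lo),np.array(hi)); n,l,st,cc=cv2.connectedComponentsWithStats(m)
    return [(st[i],cc[i],np.argwhere(l==i)[:,::-1]) for i in range(1,n) if st[i][4]>=mn]
for nm,lo,hi,z in [('green',(40,80,40),(90,255,255),0.18),('orange',(8,150,100),(18,255,255),0.193),('red',(0,150,80),(5,255,255),0.192)]:
    for st,cc,px in blob(lo,hi):
        P=np.array([onz(f,*p,z) for p in px]); D=np.array([pt(f,*p) for p in px]); r=np.hypot(*(P[:,:2]-c).T)
        if r.min()>0.12 : continue
        a=P[:,:2].mean(0)-c
        print(nm,st,cc.round(1),'mean@z',P.mean(0).round(4),'depthmean',D.mean(0).round(4),'zr',D[:,2].min().round(3),D[:,2].max().round(3),'r',r.min().round(4),r.max().round(4),'ang(world deg)',np.degrees(np.arctan2(a[1],a[0])).round(1), 'far px',px[r.argmax()],P[r.argmax()].round(4))
# white disc: depth band
H,W=f['z_map'].shape
u,v=np.meshgrid(np.arange(W),np.arange(H)); d=np.stack([(u-f['K'][0,2])/f['K'][0,0],(v-f['K'][1,2])/f['K'][1,1],np.ones_like(u)],-1)
P=(d*f['z_map'][...,None])@f['W'][:3,:3].T+f['W'][:3,3]
rr=np.hypot(P[...,0]-c[0],P[...,1]-c[1])
for z0,z1,rm in [(0.164,0.174,.055),(0.177,0.187,.04),(0.188,0.197,.03),(.222,.235,.03)]:
    m=((P[...,2]>z0)&(P[...,2]<z1)&(rr<rm)).astype(np.uint8)
    px=cv2.findNonZero(m)
    if px is None: continue
    h=cv2.convexHull(px)[:,0]; Q=P[h[:,1],h[:,0]]
    A=np.column_stack([2*Q[:,:2],np.ones(len(Q))]); s=np.linalg.lstsq(A,(Q[:,:2]**2).sum(1),rcond=None)[0]
    print('z',z0,z1,'n',len(px),'zmed',np.median(P[m>0][:,2]).round(4),'circle',s[:2].round(4),'r',np.sqrt(s[2]+s[0]**2+s[1]**2).round(4),'mean',P[m>0].mean(0).round(4))
E
python3 m2.py w2.npz
python3 - <<'E'
from h import *
f=dict(np.load('w2.npz')); save(f,'w2c.png',(190,60,330,190),4.5)
E
```

```text
green [226 163  11  19 131] [231.8 172.7] mean@z [0.5716 0.1536 0.18  ] depthmean [0.5664 0.1472 0.1527] zr -0.001 0.469 r 0.0372 0.0566 ang(world deg) -136.1 far px [230 181] [0.5665 0.1464 0.18  ]
orange [ 330   53   69   52 1656] [355.7  74.7] mean@z [0.7067 0.1947 0.193 ] depthmean [0.7312 0.1882 0.111 ] zr 0.097 0.469 r 0.074 0.134 ang(world deg) 4.5 far px [398  76] [0.7399 0.1799 0.193 ]
orange [336 104  59  22 695] [361.9 115.2] mean@z [0.7021 0.1602 0.193 ] depthmean [0.7257 0.1429 0.1096] zr 0.097 0.469 r 0.077 0.1279 ang(world deg) -15.5 far px [394 104] [0.7308 0.1586 0.193 ]
orange [254 133  22  14 120] [264.5 139.5] mean@z [0.6141 0.1735 0.193 ] depthmean [0.6156 0.18   0.2342] zr 0.228 0.469 r 0.0051 0.0261 ang(world deg) -58.8 far px [274 146] [0.6199 0.1646 0.193 ]
orange [277 140  21  13  61] [287.7 145.9] mean@z [0.6315 0.1599 0.193 ] depthmean [0.6325 0.1552 0.1727] zr 0.001 0.196 r 0.0266 0.0465 ang(world deg) -46.6 far px [297 150] [0.6381 0.153  0.193 ]
red [244   1  16  48 732] [251.3  25.1] mean@z [0.6394 0.2642 0.192 ] depthmean [0.6401 0.2662 0.1797] zr -0.001 0.469 r 0.0672 0.1018 ang(world deg) 66.7 far px [255   1] [0.6489 0.2791 0.192 ]
z 0.164 0.174 n 3883 zmed 0.1696 circle [0.6085 0.1881] r 0.0467 mean [0.6092 0.1905 0.1696]
z 0.177 0.187 n 1173 zmed 0.1834 circle [0.6084 0.1881] r 0.0308 mean [0.6081 0.1912 0.1833]
z 0.188 0.197 n 847 zmed 0.1936 circle [0.6103 0.1858] r 0.023 mean [0.6117 0.1905 0.1935]
z 0.222 0.235 n 1011 zmed 0.2293 circle [0.6081 0.1875] r 0.0189 mean [0.6086 0.1888 0.2291]
```

View pics/w2c.png

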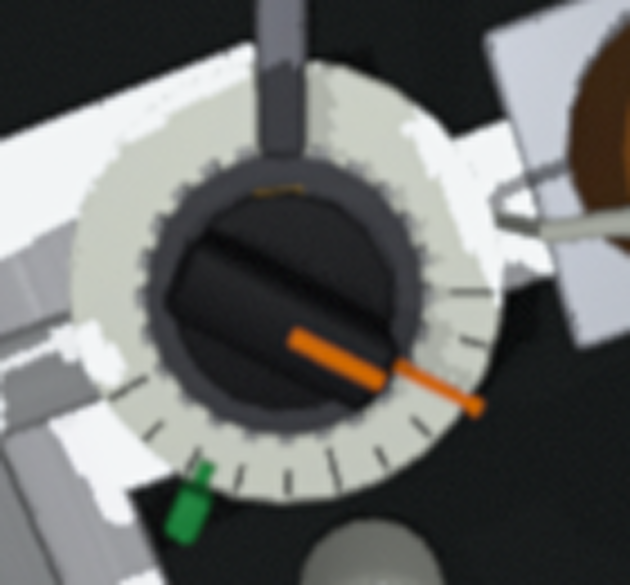

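The crop shows the pointer tip at (297,150) and the mark at (232,173) in native pixels. The axis is about (0.608, 0.188), the pointer at -50°, the mark at about -136.5° and the lever at 67.6°. I'll go over the lever.

Emit:
{"method": "carry_out", "body": {"moves": [[[0,0,0,0,-0.8,0,1],[0,0,0,-0.1,-0.8,0,1],[0,0,0,0,-0.8,0,1],[0,0,0,0,-0.8,0,1],[0,0,0,0,0,1,1],[0,0,0,0,0,1,1],[0,0,0,0,0,0.7,1],[0,0,0,0,0,0,1]]]}}

```text
time: 3.42
tool_pos: [0.6351, 0.2582, 0.21]
tool_rot: [0.004, 0.98, -0.199, -0.006]
contact_force: [-0.8, -0.5, -2.6]
gripper_width: 0.999
```

```bash
python3 - <<'E'
from h import *
plan([0.6396,0.2639,0.163],-22.4)
f=grab('wrist'); np.savez('w3.npz',**f); save(f,'w3.png',s=1.5)
E
python3 m2.py w3.npz
```

```text
tcp [0.6351 0.2582 0.21  ]  shift mm [ 2.5 -7.5 46.9]  shares [ 0.06 -0.19  1.17] yaw -22.9 turn deg [ 0.57  0.64 -0.53]
orange [ 356  185   90   81 3903] [396.7 217.6] mean@z [0.7121 0.2352 0.193 ] depthmean [0.7348 0.186  0.1112] zr 0.097 0.352 r 0.092 0.1397 ang(world deg) 24.6 far px [438 199] [0.7362 0.2376 0.193 ]
red [ 249  183   20   63 1153] [258.8 213.8] mean@z [0.6405 0.2672 0.192 ] depthmean [0.6406 0.2675 0.1925] zr 0.178 0.352 r 0.0676 0.1063 ang(world deg) 66.8 far px [264 183] [0.6504 0.2834 0.192 ]
z 0.164 0.174 n 4676 zmed 0.1696 circle [0.6084 0.1882] r 0.0466 mean [0.6149 0.2036 0.1697]
z 0.177 0.187 n 1762 zmed 0.183 circle [0.6085 0.1887] r 0.0309 mean [0.6137 0.201  0.1824]
z 0.188 0.197 n 1431 zmed 0.1933 circle [0.6089 0.1898] r 0.0208 mean [0.6161 0.1985 0.193 ]
```

View pics/w3.png

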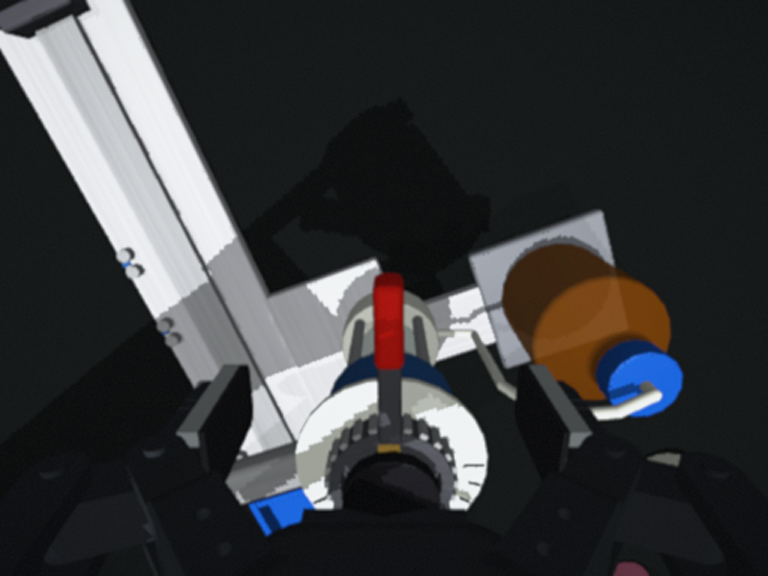

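The red lever at (388,320) sits centred between the open fingers. I'll descend and close on it.

Emit:
{"method": "carry_out", "body": {"moves": [[[0.1,0.1,-0.1,0.06,-0.2,0.6,1],[0,0,0,0,0,0.57,1],[0,0,0,0,0,0,1],[0,0,0,0,0,0,-1],[0,0,0,0,0,0,-1],[0,0,0,0,0,0,-1],[0,0,0,0,0,0,-1],[0,0,0,0,0,0,-1]]]}}

```text
time: 4.13
tool_pos: [0.6454, 0.268, 0.1745]
tool_rot: [-0.004, 0.981, -0.194, 0.006]
contact_force: [-0.4, 0.1, -0.1]
gripper_width: 0.298
```

```bash
python3 - <<'E'
from h import *
plan([0.6396,0.2639,0.163],-22.4); s=state(); print(s['gripper_width'],s['contact_force'],s['ft_torque'])
E
```

```text
tcp [0.6454 0.268  0.1745]  shift mm [-4.   6.1 11.4]  shares [-0.1   0.15  0.28] yaw -22.3 turn deg [-0.59 -0.62  0.06]
0.2975277114708718 [-0.38035247  0.08538573 -0.0915744 ] [ 0.02792458 -0.01088562 -0.05140642]
```

Emit:
{"method": "carry_out", "body": {"moves": [[[-0.1,-0.1,0,0,0,0,0],[0,0,0,0,0,0,0],[0,0,0,0,0,0,0]]]}}

```text
time: 4.38
tool_pos: [0.6448, 0.268, 0.1726]
tool_rot: [0.0, 0.981, -0.194, -0.0]
contact_force: [-0.4, -0.5, 0.4]
gripper_width: 0.497
```

```bash
python3 - <<'E'
from h import *
plan([0.6396,0.2639,0.163],-22.4); s=state(); print(s['gripper_width'],s['contact_force'],s['ft_torque'])
f=grab('wrist'); np.savez('w4.npz',**f); save(f,'w4.png',s=1.5)
E
python3 m2.py w4.npz
```

```text
tcp [0.6448 0.268  0.1726]  shift mm [-3.3  5.7  9.6]  shares [-0.08  0.14  0.24] yaw -22.3 turn deg [ 0.01 -0.    0.07]
0.49689962258651643 [-0.35757398 -0.549177    0.40552791] [0.00339185 0.06886988 0.00501358]
orange [ 360  217  101   71 4523] [407.6 249.5] mean@z [0.7121 0.2504 0.193 ] depthmean [0.737  0.19   0.1108] zr 0.097 0.316 r 0.0981 0.142 ang(world deg) 31.0 far px [446 227] [0.7306 0.2551 0.193 ]
red [ 236  229   25   78 1750] [248.1 267.2] mean@z [0.6411 0.2687 0.192 ] depthmean [0.6411 0.2686 0.1914] zr 0.176 0.316 r 0.0676 0.1092 ang(world deg) 66.8 far px [256 229] [0.6522 0.2858 0.192 ]
z 0.164 0.174 n 2466 zmed 0.1695 circle [0.6171 0.2086] r 0.0286 mean [0.624  0.2192 0.1695]
z 0.177 0.187 n 21 zmed 0.1779 circle [0.6218 0.2197] r 0.0081 mean [0.6251 0.2139 0.1779]
```

View pics/w4.png

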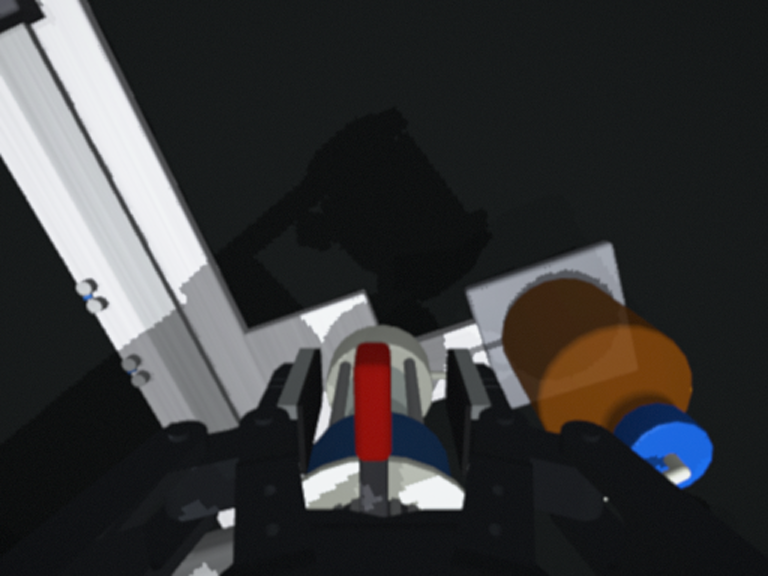

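The lever at (373,400) is about 3 mm left of the finger midline, which agrees with the computed offset. I'll correct and close.

Emit:
{"method": "carry_out", "body": {"moves": [[[0,0,0,-0.08,0.14,0.24,0],[0,0,0,0,0,0,-0.3],[0,0,0,0,0,0,-1],[0,0,0,0,0,0,-1],[0,0,0,0,0,0,-1],[0,0,0,0,0,0,-1]]]}}

```text
time: 4.93
tool_pos: [0.6391, 0.2636, 0.1621]
tool_rot: [0.001, 0.981, -0.194, -0.001]
contact_force: [-0.9, -2.5, -3.0]
gripper_width: 0.126
```

```bash
python3 - <<'E'
from h import *
plan([0.6396,0.2639,0.163],-22.4); s=state(); print(s['gripper_width'],s['contact_force'],s['ft_torque'])
E
```

```text
tcp [0.6391 0.2636 0.1621]  shift mm [ 0.3 -0.5 -0.9]  shares [ 0.01 -0.01 -0.02] yaw -22.3 turn deg [0.08 0.06 0.08]
0.12610469317036713 [-0.94373517 -2.52522223 -3.01130452] [-0.20813977  0.18602497  0.17663292]
```

The lever is held with an opening of 0.126. I'll slacken it anticlockwise by about 24°.

Emit:
{"method": "carry_out", "body": {"moves": [[[0,0,-0.6,-0.106,0.003,0,-1],[0,0,-0.6,-0.106,0.003,0,-1],[0,0,-0.6,-0.106,0.003,0,-1],[0,0,-0.6,-0.106,0.003,0,-1],[0,0,-0.6,-0.106,0.003,0,-1],[0,0,-0.6,-0.106,0.003,0,-1],[0,0,-0.6,-0.106,0.003,0,-1],[0,0,-0.6,-0.106,0.003,0,-1]]]}}

```text
time: 5.6
tool_pos: [0.6059, 0.2695, 0.1621]
tool_rot: [0.0, 1.0, 0.015, -0.001]
contact_force: [-0.6, -0.4, -3.1]
gripper_width: 0.126
```

Emit:
{"method": "carry_out", "body": {"moves": [[[0,0,0,0,0,0,-1],[0,0,0,0,0,0,-1]]]}}

```text
time: 5.77
tool_pos: [0.6057, 0.2695, 0.1621]
tool_rot: [0.0, 1.0, 0.014, -0.001]
contact_force: [-2.3, -1.9, -3.2]
gripper_width: 0.129
```

```bash
python3 - <<'E'
from h import *
plan([0.6085,0.1883,0.3]); s=state(); print(s['gripper_width'],s['contact_force'],s['ft_torque'])
p=s['tool_pos'][:2]-[.6085,.1883]; print(np.hypot(*p),np.degrees(np.arctan2(p[1],p[0])))
f=grab('wrist'); np.savez('w5.npz',**f); save(f,'w5.png',s=1.5)
E
```

```text
tcp [0.6057 0.2695 0.1621]  shift mm [   0.2   81.4 -137.8]  shares [ 0.01  2.03 -3.45] yaw 1.6
0.12949358512054582 [-2.28241474 -1.86622737 -3.2095398 ] [-0.29488065  0.25277724  0.07431762]
0.08126236169838064 91.94022341240537
```

View pics/w5.png

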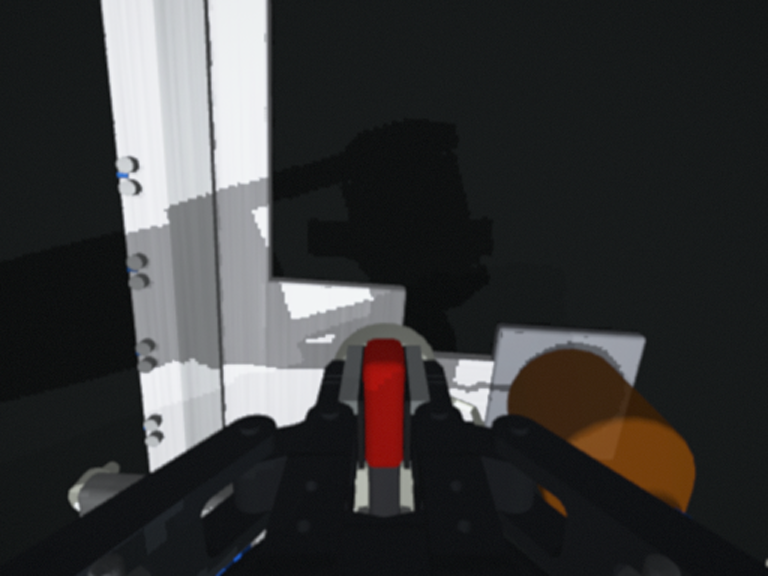

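The lever is now at 92°, about 0.42 rad, so the ring is slack. I'll release, rise, go over the knob and turn to its bar.

Emit:
{"method": "carry_out", "body": {"moves": [[[0,0,0,0,0,0,0.2],[0,0,0,0,0,0,0.2],[0,0,0,0,0,-0.5,0.2],[0,0,0,0,0,-1,0.5],[0,0,0,0,0,-1,1],[0,0,0,0,0,-0.5,1],[0,0,0,0,1,0,1],[0,0,0,0,1,0,1]]]}}

```text
time: 6.48
tool_pos: [0.6106, 0.1912, 0.288]
tool_rot: [-0.001, 1.0, 0.016, 0.004]
contact_force: [0.1, -1.0, -0.7]
gripper_width: 1.001
```

Emit:
{"method": "carry_out", "body": {"moves": [[[0,0,-0.95,0,0,0,1],[0,0,-0.95,0,0,0,1],[0,0,-0.95,0,0,0,1],[0,0,-0.95,0,0,0,1],[0,0,-0.95,0,0,0,1],[0,0,-0.95,0,0,0,1],[0,0,-0.95,0,0,0,1],[0,0,-0.95,0,0,0,1]]]}}

```text
time: 7.15
tool_pos: [0.6097, 0.1903, 0.2845]
tool_rot: [0.0, 0.94, 0.341, 0.002]
contact_force: [-0.6, -0.7, 0.4]
gripper_width: 0.999
```

Emit:
{"method": "carry_out", "body": {"moves": [[[0,0,0,0,0,0,1],[0,0,0,0,0,0,1],[0,0,0,0,0,0,1]]]}}

```text
time: 7.4
tool_pos: [0.6092, 0.1901, 0.2837]
tool_rot: [0.0, 0.941, 0.338, 0.001]
contact_force: [-0.1, -1.2, 0.4]
gripper_width: 1.003
```

```bash
python3 - <<'E'
from h import *
plan([0.6085,0.1883,0.197],39.8); 
f=grab('wrist'); np.savez('w6.npz',**f); save(f,'w6.png',s=1.5)
E
python3 m2.py w6.npz
```

```text
tcp [0.6092 0.1901 0.2837]  shift mm [-1.8  0.9 86.7]  shares [-0.04  0.02  2.17] yaw 39.6 turn deg [ 0.03 -0.08 -0.24]
green [186 183  21  13 193] [194.1 188.9] mean@z [0.5707 0.1549 0.18  ] depthmean [0.5709 0.1526 0.1741] zr -0.001 0.185 r 0.0374 0.0551 ang(world deg) -138.0 far px [186 193] [0.5675 0.1474 0.18  ]
orange [250 212   5  32 148] [252.1 226.9] mean@z [0.6278 0.1637 0.193 ] depthmean [0.621  0.1724 0.218 ] zr -0.001 0.427 r 0.018 0.0469 ang(world deg) -46.9 far px [254 243] [0.6386 0.153  0.193 ]
orange [ 300  214   60   36 1446] [329.4 229.9] mean@z [0.6801 0.2032 0.193 ] depthmean [0.7223 0.1866 0.1112] zr 0.097 0.427 r 0.0524 0.1038 ang(world deg) 12.5 far px [359 241] [0.7069 0.2118 0.193 ]
orange [293 235  26  38 455] [303.8 255.7] mean@z [0.6801 0.171  0.193 ] depthmean [0.7219 0.1433 0.1123] zr 0.097 0.427 r 0.0549 0.0967 ang(world deg) -12.0 far px [318 272] [0.7008 0.1669 0.193 ]
red [299  87  41  45 867] [318.9 108.2] mean@z [0.6048 0.2706 0.192 ] depthmean [0.6067 0.2715 0.1828] zr -0.002 0.427 r 0.0662 0.101 ang(world deg) 90.9 far px [334  89] [0.6039 0.2878 0.192 ]
z 0.164 0.174 n 4074 zmed 0.1696 circle [0.6072 0.1872] r 0.0473 mean [0.6016 0.1924 0.1697]
z 0.177 0.187 n 1385 zmed 0.1833 circle [0.6079 0.1891] r 0.0313 mean [0.6039 0.1931 0.183 ]
z 0.188 0.197 n 1195 zmed 0.1934 circle [0.6074 0.1905] r 0.0227 mean [0.6066 0.1903 0.1933]
z 0.222 0.235 n 1192 zmed 0.2294 circle [0.6091 0.1893] r 0.0202 mean [0.6069 0.1895 0.2291]
```

View pics/w6.png

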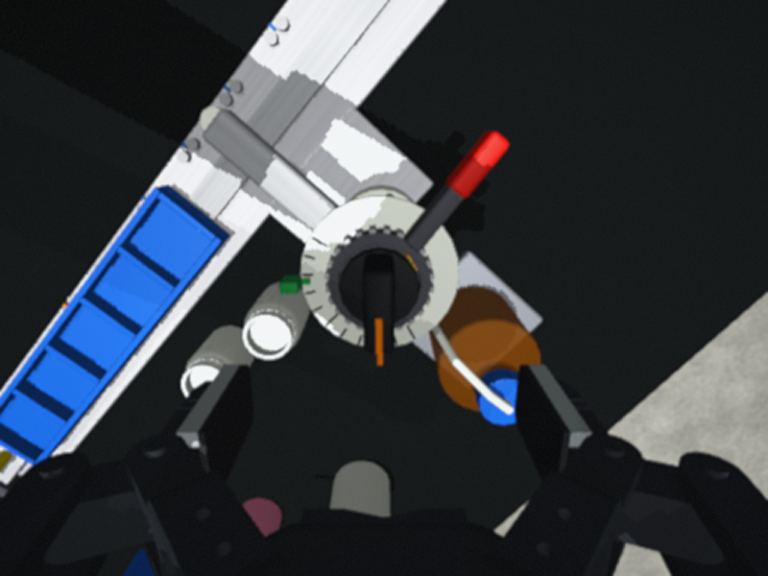

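```bash
python3 - <<'E'
from h import *
f=dict(np.load('w6.npz'))
for u,v in [(293,222),(300,235),(310,245),(320,255),(330,265),(338,272)]:
    print(u,v,f['frame'][v,u],pt(f,u,v).round(3))
plan([0.608,0.1883,0.199],39.8)
E
```

```text
293 222 [148 151 143] [0.677 0.172 0.127]
300 235 [159 163 155] [0.685 0.17  0.146]
310 245 [223 227 218] [0.696 0.171 0.155]
320 255 [225 227 219] [0.709 0.171 0.16 ]
330 265 [235 237 231] [0.722 0.17  0.164]
338 272 [243 245 245] [0.737 0.168 0.159]
tcp [0.6091 0.1901 0.2835]  shift mm [-2.   0.6 84.5]  shares [-0.05  0.02  2.11] yaw 39.6 turn deg [ 0.03 -0.06 -0.21]
```

Emit:
{"method": "carry_out", "body": {"moves": [[[0,0,0,-0.05,0.02,0.8,1],[0,0,0,0,0,0.8,1],[0,0,0,0,0,0.5,1],[0,0,0,0,0,0,1],[0,0,0,0,0,0,1]]]}}

```text
time: 7.87
tool_pos: [0.607, 0.1879, 0.1977]
tool_rot: [-0.0, 0.941, 0.339, -0.001]
contact_force: [0.8, 0.5, 1.9]
gripper_width: 1.003
```

```bash
python3 - <<'E'
from h import *
plan([0.608,0.1883,0.199],39.8); print(state()['contact_force'])
f=grab('wrist'); np.savez('w7.npz',**f); save(f,'w7.png',s=1.5)
E
```

```text
tcp [0.607  0.1879 0.1977]  shift mm [ 1.   0.3 -1.3]  shares [ 0.02  0.01 -0.03] yaw 39.6 turn deg [-0.08  0.14 -0.17]
[0.76097309 0.4928222  1.93651063]
```

View pics/w7.png

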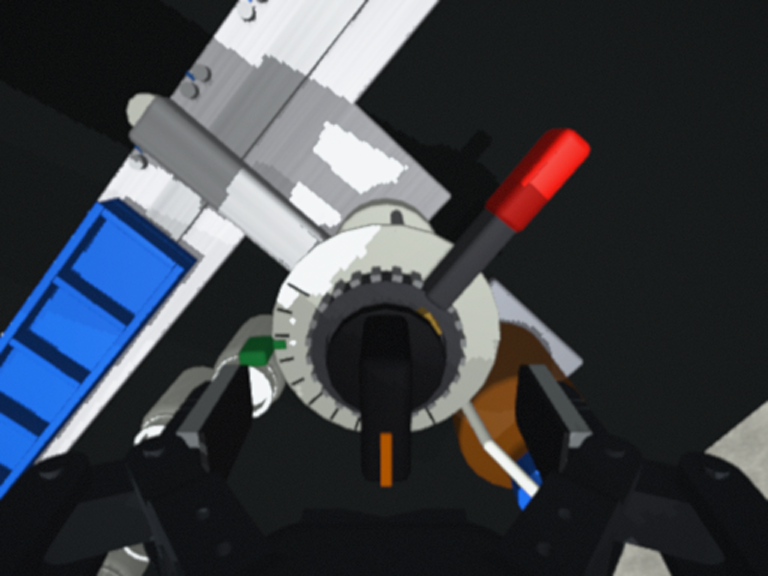

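The bar is centred between the pads, and the pads are clear above the mark and lever. Closing now.

Emit:
{"method": "carry_out", "body": {"moves": [[[0,0,0,0.02,0,-0.03,0],[0,0,0,0,0,0,-1],[0,0,0,0,0,0,-1],[0,0,0,0,0,0,-1],[0,0,0,0,0,0,-1],[0,0,0,0,0,0,-1],[0,0,0,0,0,0,-1],[0,0,0,0,0,0,-1]]]}}

```text
time: 8.58
tool_pos: [0.608, 0.1881, 0.2007]
tool_rot: [0.0, 0.941, 0.339, -0.001]
contact_force: [-4.7, -2.9, 4.3]
gripper_width: 0.164
```

Emit:
{"method": "carry_out", "body": {"moves": [[[0,0,0.75,0,0,0,-1],[0,0,1,0,0,0,-1],[0,0,1,0,0,0,-1],[0,0,1,0,0,0,-1],[0,0,1,0,0,0,-1],[0,0,1,0,0,0,-1],[0,0,1,0,0,0,-1],[0,0,1,0,0,0,-1]]]}}

```text
time: 9.25
tool_pos: [0.6085, 0.1882, 0.2008]
tool_rot: [0.0, 1.0, 0.006, 0.0]
contact_force: [-2.6, -1.8, 4.1]
gripper_width: 0.165
```

Emit:
{"method": "carry_out", "body": {"moves": [[[0,0,0,0,0,0,-1],[0,0,0,0,0,0,-1]]]}}

```text
time: 9.42
tool_pos: [0.6085, 0.1883, 0.2008]
tool_rot: [0.0, 1.0, 0.009, 0.0]
contact_force: [-2.6, -3.1, 6.0]
gripper_width: 0.168
```

```bash
python3 - <<'E'
from h import *
plan([0.608,0.1883,0.199],39.8); s=state(); print(s['contact_force'],s['ft_torque'],s['gripper_width'])
f=grab('wrist'); np.savez('w8.npz',**f); save(f,'w8.png',s=1.5)
E
```

```text
tcp [0.6085 0.1883 0.2008]  shift mm [-0.5 -0.   1.8]  shares [-0.01 -0.    0.04] yaw 1.0 turn deg [ 4.000e-02 -2.000e-02 -3.877e+01]
[-2.58399345 -3.09681621  5.99054595] [-0.48795215  0.50990209 -0.05534297] 0.1678445854654062
```

View pics/w8.png

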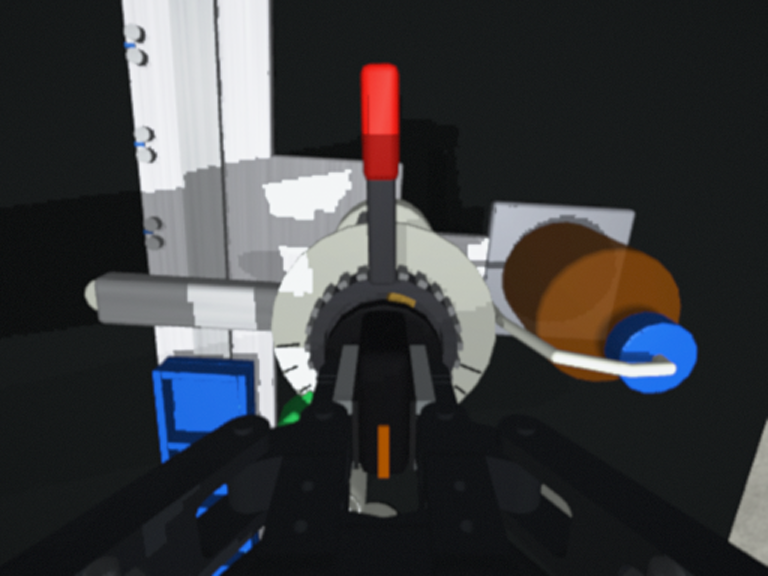

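The knob has followed by 38.7°. I'll continue by about 48.5°.

Emit:
{"method": "carry_out", "body": {"moves": [[[0,0,1,0,0,0,-1],[0,0,1,0,0,0,-1],[0,0,1,0,0,0,-1],[0,0,1,0,0,0,-1],[0,0,1,0,0,0,-1],[0,0,1,0,0,0,-1],[0,0,1,0,0,0,-1],[0,0,1,0,0,0,-1]]]}}

```text
time: 10.13
tool_pos: [0.6089, 0.188, 0.2007]
tool_rot: [0.0, 0.942, -0.336, 0.001]
contact_force: [-1.5, -3.8, 4.9]
gripper_width: 0.167
```

Emit:
{"method": "carry_out", "body": {"moves": [[[0,0,1,0,0,0,-1],[0,0,0.6,0,0,0,-1],[0,0,0,0,0,0,-1],[0,0,0,0,0,0,-1],[0,0,0,0,0,0,-1]]]}}

```text
time: 10.55
tool_pos: [0.609, 0.188, 0.2008]
tool_rot: [0.0, 0.917, -0.398, 0.001]
contact_force: [-0.3, -4.2, 4.5]
gripper_width: 0.165
```

```bash
python3 - <<'E'
from h import *
plan([0.608,0.1883,0.199],-47.5); s=state(); print(s['contact_force'],s['ft_torque'],s['gripper_width'])
f=grab('wrist'); np.savez('w9.npz',**f); save(f,'w9.png',s=1.5)
f=grab('side'); np.savez('s9.npz',**f); save(f,'s9.png',(140,170,320,310),4.2)
E
```

```text
tcp [0.609  0.188  0.2008]  shift mm [-0.9  0.5  1.8]  shares [-0.02  0.01  0.04] yaw -47.0 turn deg [-0.03 -0.11  0.55]
[-0.26254813 -4.16372362  4.48887924] [-0.81538389  0.11936692  0.00518629] 0.16510008970657514
```

View pics/s9.png

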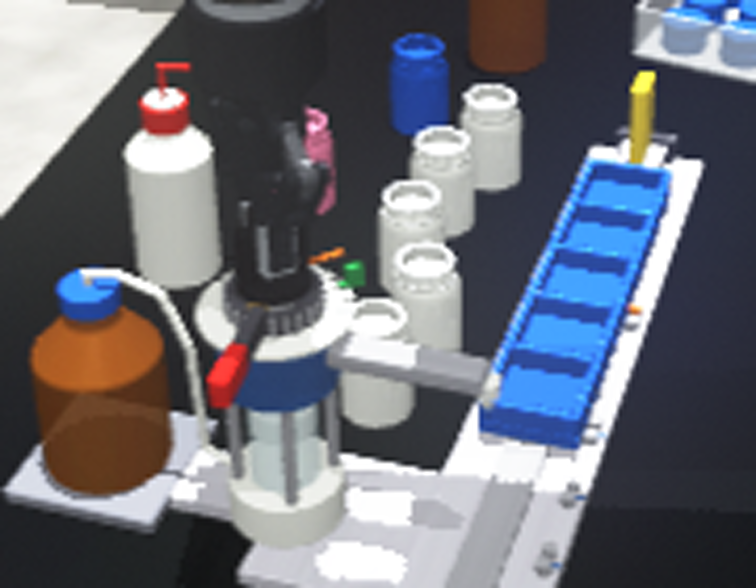

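View pics/w9.png

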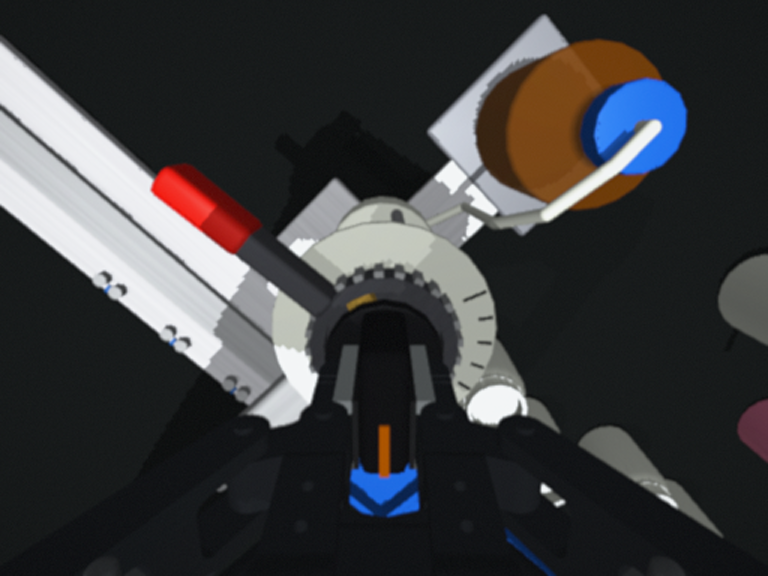

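The side view shows the pointer tip at crop (342,252), just above the green mark at (352,272). I'll quantify that.

```bash
python3 - <<'E'
from h import *
c=np.array([.608,.1883])
for n in ['side0.npz','s9.npz']:
    f=dict(np.load(n)); hsv=cv2.cvtColor(f['frame'],cv2.COLOR_RGB2HSV)
    for nm,lo,hi,z in [('green',(40,80,40),(90,255,255),0.18),('orange',(5,150,100),(18,255,255),0.193)]:
        m=cv2.inRange(hsv,np.array(lo),np.array(hi)); k,l,st,cc=cv2.connectedComponentsWithStats(m)
        for i in range(1,k):
            px=np.argwhere(l==i)[:,::-1]
            P=np.array([onz(f,*p,z) for p in px]); 
            if len(px)<4 or np.hypot(*(P[:,:2].mean(0)-c))>0.07: continue
            a=P[:,:2]-c; r=np.hypot(*a.T); am=a.mean(0)
            print(n,nm,cc[i].round(1),len(px),'ang',np.degrees(np.arctan2(am[1],am[0])).round(1),'r',r.min().round(3),r.max().round(3),'depth z',np.median([pt(f,*p)[2] for p in px]).round(3),'far',px[r.argmax()],np.degrees(np.arctan2(*a[r.argmax()][::-1])).round(1))
E
```

```text
side0.npz green [223.7 234.7] 34 ang -138.2 r 0.04 0.061 depth z 0.178 far [226 232] -130.6
s9.npz green [223.7 234.7] 34 ang -138.2 r 0.04 0.061 depth z 0.178 far [226 232] -130.6
s9.npz orange [217.8 230.4] 14 ang -128.2 r 0.027 0.048 depth z 0.196 far [221 229] -127.8
```

Emit:
{"method": "carry_out", "body": {"moves": [[[0,0,0,0,0,0,0],[0,0,0,0,0,0,0.5],[0,0,0,0,0,0,1],[0,0,0,0,0,-0.5,1],[0,0,0,0,0,-1,1],[0,0,0,0,0,-1,1],[0,0,0,0,0,0,1],[0,0,0,0,0,0,1]]]}}

```text
time: 11.32
tool_pos: [0.6099, 0.1894, 0.3043]
tool_rot: [-0.002, 0.917, -0.399, 0.003]
contact_force: [-0.2, 0.7, -0.4]
gripper_width: 1.0
```

Emit:
{"method": "carry_out", "body": {"moves": [[[0,0,0,0,0,0,1],[0,0,0,0,0,0,1]]]}}

```text
time: 11.48
tool_pos: [0.6076, 0.1886, 0.2978]
tool_rot: [0.001, 0.917, -0.399, -0.001]
contact_force: [-0.0, 1.1, -0.7]
gripper_width: 1.002
```

```bash
python3 - <<'E'
from h import *
plan([0.608,0.1883,0.199],-47.5); s=state(); print(s['contact_force'],s['gripper_width'])
f=grab('wrist'); np.savez('w10.npz',**f); save(f,'w10.png',(160,100,360,280),3.3)
E
python3 m2.py w10.npz
```

```text
tcp [0.6076 0.1886 0.2978]  shift mm [ 0.7 -0.3 98.8]  shares [ 0.02 -0.01  2.47] yaw -47.1 turn deg [0.15 0.11 0.45]
[-0.04487138  1.06139497 -0.72554418] 1.002308201456805
green [254 229   7  11  39] [257.7 236. ] mean@z [0.5685 0.1503 0.18  ] depthmean [0.5682 0.1499 0.1791] zr 0.013 0.185 r 0.0451 0.0556 ang(world deg) -135.9 far px [260 239] [0.5677 0.1465 0.18  ]
orange [ 317   44   77   74 2379] [343.7  74.8] mean@z [0.718  0.2001 0.193 ] depthmean [0.7353 0.1862 0.1112] zr 0.097 0.441 r 0.084 0.1423 ang(world deg) 6.8 far px [386  57] [0.7484 0.1863 0.193 ]
orange [342  96  49  28 439] [364.4 113.7] mean@z [0.7099 0.1665 0.193 ] depthmean [0.7253 0.1401 0.1073] zr 0.097 0.121 r 0.0882 0.1287 ang(world deg) -11.1 far px [390  96] [0.7324 0.1621 0.193 ]
orange [256 203   5  26 102] [257.6 214.8] mean@z [0.5885 0.1691 0.193 ] depthmean [0.5998 0.1799 0.2298] zr 0.174 0.441 r 0.0137 0.0377 ang(world deg) -134.9 far px [256 228] [0.5782 0.1615 0.193 ]
orange [257 229   2   5   6] [257.8 231.3] mean@z [0.5769 0.158  0.193 ] depthmean [0.5922 0.1727 0.2362] zr 0.195 0.441 r 0.0387 0.0427 ang(world deg) -135.4 far px [258 233] [0.5758 0.1568 0.193 ]
red [161 101  43  39 790] [181.5 119.1] mean@z [0.6074 0.2703 0.192 ] depthmean [0.6051 0.2714 0.1832] zr -0.001 0.441 r 0.066 0.1011 ang(world deg) 89.1 far px [164 104] [0.6072 0.2879 0.192 ]
z 0.164 0.174 n 3717 zmed 0.1696 circle [0.6086 0.1882] r 0.0466 mean [0.6157 0.1915 0.1697]
z 0.177 0.187 n 1287 zmed 0.1833 circle [0.6088 0.1898] r 0.0315 mean [0.6135 0.1927 0.183 ]
z 0.188 0.197 n 1083 zmed 0.1934 circle [0.6085 0.1902] r 0.0225 mean [0.6103 0.1901 0.1933]
z 0.222 0.235 n 1069 zmed 0.2293 circle [0.6085 0.1888] r 0.0207 mean [0.6098 0.1894 0.2291]
```

View pics/w10.png

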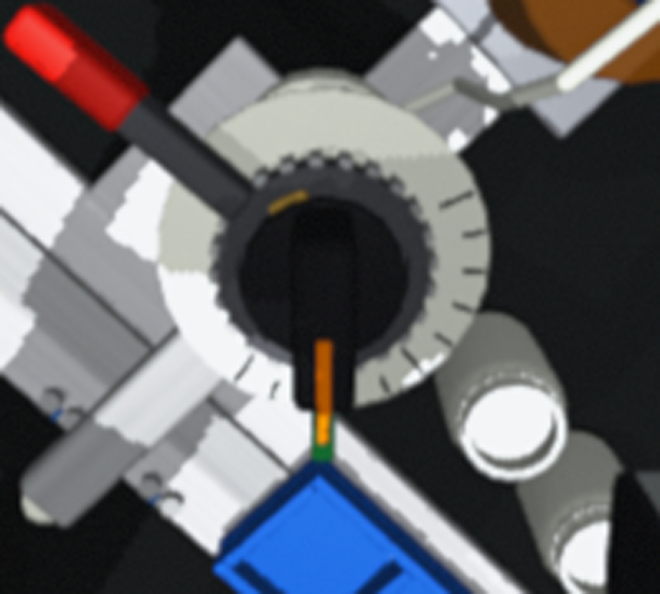

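The pointer at native (258,231) stands directly over the green mark at (258,236). Back to the lever.

Emit:
{"method": "carry_out", "body": {"moves": [[[0,0,-1,0,0,0,1],[0,0,-1,0,0,0,1],[0,0,-1,0,0,0,1],[0,0,-1,0,0,0,1],[0,0,-1,0,0,0,1],[0,0,-1,0,0,0,1],[0,0,-1,0,0,0,1],[0,0,-1,0,0,0,1]]]}}

```text
time: 12.2
tool_pos: [0.6077, 0.1885, 0.2978]
tool_rot: [0.0, 0.998, -0.059, -0.002]
contact_force: [-0.5, -0.7, 0.2]
gripper_width: 1.001
```

Emit:
{"method": "carry_out", "body": {"moves": [[[0,0,-1,0,0,0,1],[0,0,-0.75,0,0,0,1],[0,0,0,0,-1,0,1],[0,0,0,0,-1,0,1],[0,0,0,0,0,0.8,1],[0,0,0,0,0,0.8,1],[0,0,0,0,0,0,1],[0,0,0,0,0,0,1]]]}}

```text
time: 12.87
tool_pos: [0.604, 0.268, 0.2318]
tool_rot: [0.001, 1.0, 0.015, -0.004]
contact_force: [-0.6, 0.8, 0.6]
gripper_width: 0.999
```

Emit:
{"method": "carry_out", "body": {"moves": [[[0,0,0,0,0,0,1]]]}}

```text
time: 12.95
tool_pos: [0.6062, 0.2683, 0.2366]
tool_rot: [-0.0, 1.0, 0.014, -0.0]
contact_force: [0.3, -0.1, 0.1]
gripper_width: 1.0
```

```bash
python3 - <<'E'
from h import *
plan([0.6058,0.2695,0.1625],1.8)
f=grab('wrist'); np.savez('w11.npz',**f); save(f,'w11.png')
E
python3 m2.py w11.npz | grep -E 'red|z 0.1'
```

```text
tcp [0.6062 0.2683 0.2366]  shift mm [-0.4 -1.2 74.1]  shares [-0.01 -0.03  1.85] yaw 1.6 turn deg [-0.    0.01 -0.15]
red [247 180  17  54 880] [255.  206.6] mean@z [0.6058 0.2728 0.192 ] depthmean [0.6058 0.2731 0.1927] zr 0.18 0.38 r 0.0669 0.1047 ang(world deg) 90.2 far px [260 180] [0.6085 0.2915 0.192 ]
z 0.164 0.174 n 4051 zmed 0.1697 circle [0.6074 0.1872] r 0.0473 mean [0.6072 0.2013 0.1698]
z 0.177 0.187 n 1431 zmed 0.1832 circle [0.6084 0.1882] r 0.031 mean [0.608  0.2006 0.1826]
z 0.188 0.197 n 1124 zmed 0.1934 circle [0.6069 0.1829] r 0.0257 mean [0.6028 0.1987 0.193 ]
```

View pics/w11.png

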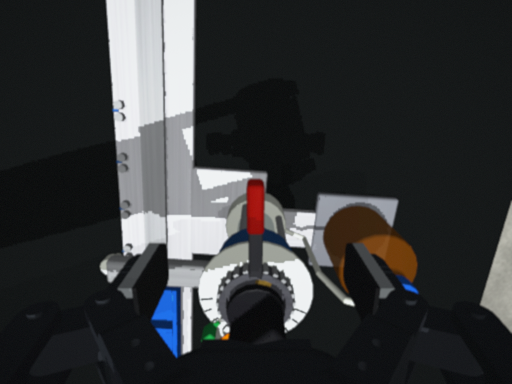

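The lever is centred at (255,206). I'll descend, close and turn it clockwise back to tight.

Emit:
{"method": "carry_out", "body": {"moves": [[[0,0,0,0,-0.03,0.7,1],[0,0,0,0,0,0.7,1],[0,0,0,0,0,0.45,0.5],[0,0,0,0,0,0,0],[0,0,0,0,0,0,-1],[0,0,0,0,0,0,-1],[0,0,0,0,0,0,-1],[0,0,0,0,0,0,-1]]]}}

```text
time: 13.67
tool_pos: [0.6071, 0.2701, 0.165]
tool_rot: [-0.001, 1.0, 0.014, 0.002]
contact_force: [-1.6, 0.4, 0.4]
gripper_width: 0.143
```

Emit:
{"method": "carry_out", "body": {"moves": [[[0,0,0,0,0,0,-1],[0,0,0,0,0,0,-1]]]}}

```text
time: 13.83
tool_pos: [0.607, 0.2701, 0.165]
tool_rot: [-0.001, 1.0, 0.014, 0.001]
contact_force: [-2.2, 0.9, 5.7]
gripper_width: 0.128
```

```bash
python3 - <<'E'
from h import *
plan([0.6058,0.2695,0.1625],1.8); s=state(); print(s['gripper_width'],s['contact_force'],s['ft_torque'])
E
```

```text
tcp [0.607  0.2701 0.165 ]  shift mm [-1.2  0.6  2.5]  shares [-0.03  0.01  0.06] yaw 1.6 turn deg [-0.06 -0.17 -0.18]
0.12818201076351154 [-2.24476178  0.93115305  5.69125354] [-0.07030872  0.37468323 -0.33825928]
```

Emit:
{"method": "carry_out", "body": {"moves": [[[0,0,0.6,0.106,0.003,0,-1],[0,0,0.6,0.106,0.003,0,-1],[0,0,0.6,0.106,0.003,0,-1],[0,0,0.6,0.106,0.003,0,-1],[0,0,0.6,0.106,0.003,0,-1],[0,0,0.6,0.106,0.003,0,-1],[0,0,0.6,0.106,0.003,0,-1],[0,0,0.5,0.09,0.003,0,-1]]]}}

```text
time: 14.5
tool_pos: [0.6396, 0.264, 0.165]
tool_rot: [-0.001, 0.982, -0.19, 0.001]
contact_force: [-2.5, -0.7, 6.5]
gripper_width: 0.128
```

Emit:
{"method": "carry_out", "body": {"moves": [[[0,0,0,0,0,0,-1],[0,0,0,0,0,0,-1]]]}}

```text
time: 14.67
tool_pos: [0.6399, 0.2639, 0.165]
tool_rot: [-0.001, 0.982, -0.19, 0.002]
contact_force: [-0.9, -0.2, 6.2]
gripper_width: 0.125
```

```bash
python3 - <<'E'
from h import *
plan([0.6391,0.2636,0.1625],-22.4); s=state(); print(s['gripper_width'],s['contact_force'],s['ft_torque'])
p=s['tool_pos'][:2]-[.6085,.1883]; print(np.hypot(*p),np.degrees(np.arctan2(p[1],p[0])))
E
```

```text
tcp [0.6399 0.2639 0.165 ]  shift mm [-0.6  0.6  2.5]  shares [-0.02  0.01  0.06] yaw -21.9 turn deg [-0.12 -0.18  0.52]
0.12525636591347922 [-0.92749085 -0.18988294  6.21243012] [-0.12855239  0.28423137 -0.19300201]
0.08185516887979641 67.44973545209722
```

Emit:
{"method": "carry_out", "body": {"moves": [[[0,0,0.1,0.03,0,0,-1],[0,0,0,0,0,0,-1],[0,0,0,0,0,0,-1]]]}}

```text
time: 14.92
tool_pos: [0.64, 0.2638, 0.165]
tool_rot: [-0.001, 0.981, -0.193, 0.001]
contact_force: [-4.7, 0.0, 6.6]
gripper_width: 0.127
```

```bash
python3 - <<'E'
from h import *
plan([0.6391,0.2636,0.1625],-22.4); s=state(); print(s['gripper_width'],s['contact_force'],s['ft_torque'])
p=s['tool_pos'][:2]-[.6085,.1883]; print(np.hypot(*p),np.degrees(np.arctan2(p[1],p[0])))
E
```

```text
tcp [0.64   0.2638 0.165 ]  shift mm [-0.8  0.6  2.5]  shares [-0.02  0.01  0.06] yaw -22.3 turn deg [-0.07 -0.06  0.1 ]
0.12697619576486927 [-4.66061767  0.01973404  6.58994669] [-0.03705795  0.7674289   0.03150412]
0.08184103462346735 67.35680855756837
```

It moved 0.1 mm for a 1.2 mm command and pushed back with about 4 N, so it is at the hard stop. I'll release and verify.

Emit:
{"method": "carry_out", "body": {"moves": [[[0,0,0,-0.02,0,0,0.2],[0,0,0,0,0,0,0.2],[0,0,0,0,0,0,0.2],[0,0,0,0,0,-0.7,0.2],[0,0,0,0,0,-1,0.5],[0,0,0,0,0,-1,1],[0,0,0,0,0,-1,1],[0,0,0,0,0,-0.3,1]]]}}

```text
time: 15.58
tool_pos: [0.641, 0.2642, 0.331]
tool_rot: [-0.003, 0.981, -0.194, 0.005]
contact_force: [-0.7, 0.9, 1.8]
gripper_width: 1.003
```

Emit:
{"method": "carry_out", "body": {"moves": [[[0,0,0,0,0.8,0,1],[0,0,0,0,0.8,0,1],[0,0,0,0,0.8,0,1],[0,0,0,0,0.8,0,1],[0,0,0,0,0,0,1],[0,0,0,0,0,0,1],[0,0,0,0,0,0,1]]]}}

```text
time: 16.17
tool_pos: [0.5904, 0.1454, 0.3218]
tool_rot: [-0.0, 0.981, -0.194, -0.0]
contact_force: [-0.7, -0.3, 0.6]
gripper_width: 1.002
```

```bash
python3 - <<'E'
from h import *
plan([0.6,0.05,0.2],45)
f=grab('wrist'); np.savez('w12.npz',**f); save(f,'w12.png',s=1.5)
f=grab('top'); np.savez('t12.npz',**f);
E
python3 m2.py w12.npz
```

```text
tcp [0.5904 0.1454 0.3218]  shift mm [ 45.2  84.6 121.8]  shares [1.13 2.11 3.04] yaw -22.4 turn deg [-2.000e-02 -0.000e+00 -6.735e+01]
green [229 164  11  19  98] [233.6 175.5] mean@z [0.57   0.1524 0.18  ] depthmean [0.5633 0.1434 0.143 ] zr -0.001 0.185 r 0.038 0.0562 ang(world deg) -136.4 far px [233 182] [0.5668 0.1466 0.18  ]
orange [ 333   53   71   53 1701] [359.6  75.4] mean@z [0.7052 0.1951 0.193 ] depthmean [0.7305 0.1883 0.1119] zr 0.097 0.465 r 0.0726 0.1328 ang(world deg) 4.8 far px [403  77] [0.7387 0.18   0.193 ]
orange [340 106  57  21 699] [365.6 116.3] mean@z [0.7006 0.1607 0.193 ] depthmean [0.7255 0.1428 0.1087] zr 0.097 0.125 r 0.076 0.1244 ang(world deg) -15.4 far px [396 108] [0.727  0.1575 0.193 ]
orange [235 136  23  37 167] [247.5 151.8] mean@z [0.5927 0.171  0.193 ] depthmean [0.5951 0.1755 0.2209] zr 0.175 0.465 r 0.0053 0.0425 ang(world deg) -130.2 far px [235 172] [0.5748 0.158  0.193 ]
red [249   0  16  49 757] [256.5  23.9] mean@z [0.6399 0.2641 0.192 ] depthmean [0.6411 0.267  0.174 ] zr -0.001 0.465 r 0.0667 0.1015 ang(world deg) 66.4 far px [261   0] [0.6496 0.2785 0.192 ]
z 0.164 0.174 n 3966 zmed 0.1696 circle [0.608  0.1878] r 0.0469 mean [0.6095 0.1906 0.1696]
z 0.177 0.187 n 1220 zmed 0.1833 circle [0.6084 0.188 ] r 0.0308 mean [0.6107 0.1911 0.1832]
z 0.188 0.197 n 975 zmed 0.1935 circle [0.6057 0.1855] r 0.0236 mean [0.6073 0.1897 0.1935]
z 0.222 0.235 n 1036 zmed 0.2293 circle [0.6088 0.1881] r 0.0193 mean [0.6089 0.1888 0.2292]
```

View pics/w12.png

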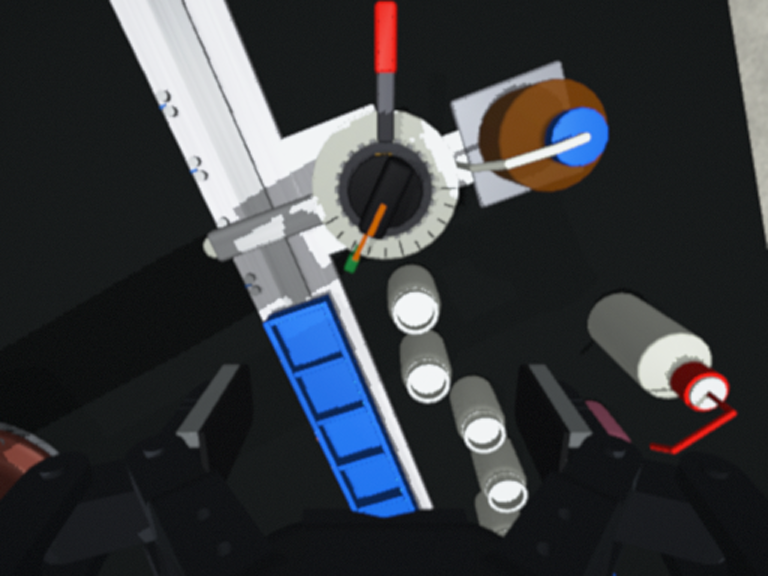

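The ring is tight at its starting angle and the pointer at (355,255) is on the green mark at (350,265). Now a view over the carrier and jars.

Emit:
{"method": "carry_out", "body": {"moves": [[[0,0,0,0,0.8,0,1],[0,0,0,0,0.9,0,1],[0,0,0,0,0.9,0,1],[0,0,0,0,0.9,0,1],[0,0,0,0,0.6,0,1],[0,0,0,0,0,0,1],[0,0,0,0,0,0,1],[0,0,0,0,0,0,1]]]}}

```text
time: 16.93
tool_pos: [0.5285, -0.0055, 0.3221]
tool_rot: [-0.0, 0.981, -0.193, -0.0]
contact_force: [-0.6, -0.8, -0.6]
gripper_width: 0.999
```

```bash
cat > m3.py <<'E'
from h import *
import sys
def cloud(f):
    H,W=f['z_map'].shape
    u,v=np.meshgrid(np.arange(W),np.arange(H)); d=np.stack([(u-f['K'][0,2])/f['K'][0,0],(v-f['K'][1,2])/f['K'][1,1],np.ones_like(u)],-1)
    P=(d*f['z_map'][...,None])@f['W'][:3,:3].T+f['W'][:3,3]; P[f['z_map']<=0.12]=0; return P
def findjars(f,z0=0.069,z1=0.082,show=True):
    P=cloud(f); hsv=cv2.cvtColor(f['frame'],cv2.COLOR_RGB2HSV)
    m=((P[...,2]>z0)&(P[...,2]<z1)&(P[...,0]>0.4)&(P[...,0]<0.75)&(P[...,1]>-0.40)&(P[...,1]<0.12)&(hsv[...,1]<70)).astype(np.uint8)
    m=cv2.dilate(m,np.ones((3,3),np.uint8)); n,l,st,c=cv2.connectedComponentsWithStats(m); out=[]
    for i in range(1,n):
        if st[i][4]<60: continue
        k=(l==i)&(P[...,2]>z0)&(P[...,2]<z1); h=cv2.convexHull(np.argwhere(k)[:,::-1].astype(np.int32))[:,0]; Q=P[h[:,1],h[:,0],:2]
        A=np.column_stack([2*Q,np.ones(len(Q))]); s=np.linalg.lstsq(A,(Q**2).sum(1),rcond=None)[0]; r=np.sqrt(s[2]+s[0]**2+s[1]**2)
        out.append(s[:2])
        if show: print('rim px',c[i].round(0),'rgb',f['frame'][k].mean(0).round(),'xy',s[:2].round(4),'r %.4f z %.4f'%(r,np.median(P[k][:,2])))
    return out
def carrier(f):
    P=cloud(f); hsv=cv2.cvtColor(f['frame'],cv2.COLOR_RGB2HSV)
    b=(hsv[...,0]>95)&(hsv[...,0]<125)&(hsv[...,1]>120)&(P[...,0]>0.38)&(P[...,0]<0.54)&(P[...,1]>-0.3)&(P[...,1]<0.16)
    t=b&(P[...,2]>0.042)&(P[...,2]<0.05)
    Q=P[t][:,:2].astype(np.float32); r=cv2.minAreaRect(Q*1000); print('top z',np.median(P[t][:,2]).round(4),len(Q),'rect',r); print(cv2.boxPoints(r).round(1).tolist())
    fl=(b&(P[...,2]>0.025)&(P[...,2]<0.036)).astype(np.uint8); n,l,st,c=cv2.connectedComponentsWithStats(fl)
    for i in range(1,n):
        if st[i][4]>80:
            q=P[l==i]; r=cv2.minAreaRect((q[:,:2]*1000).astype(np.float32)); print('floor px',c[i].round(0),'z',np.median(q[:,2]).round(4),'rect',np.round(r[0],1),np.round(r[1],1),round(r[2],1))
if __name__=='__main__':
    f=dict(np.load(sys.argv[1])); findjars(f); carrier(f)
E
python3 - <<'E'
from h import *
plan([0.5865,0.0581,0.12],-60)
f=grab('wrist'); np.savez('w13.npz',**f); save(f,'w13.png',s=1.5)
E
python3 m3.py w13.npz
```

```text
tcp [ 0.5285 -0.0055  0.3221]  shift mm [ 29.6 -80.7 202.1]  shares [ 0.74 -2.02  5.05] yaw -22.3 turn deg [-3.000e-02  2.000e-02  3.772e+01]
rim px [280.  83.] rgb [214. 218. 214.] xy [0.5876 0.0629] r 0.0202 z 0.0753
rim px [289. 143.] rgb [173. 177. 168.] xy [ 0.5724 -0.01  ] r 0.0203 z 0.0754
rim px [330. 187.] rgb [199. 203. 202.] xy [ 0.6041 -0.0868] r 0.0202 z 0.0751
rim px [345. 234.] rgb [187. 191. 190.] xy [ 0.6022 -0.1679] r 0.0202 z 0.0750
rim px [340. 285.] rgb [174. 177. 175.] xy [ 0.5814 -0.2437] r 0.0204 z 0.0747
top z 0.0463 2759 rect ((467.70465087890625, -60.36772155761719), (314.5643615722656, 67.89183044433594), 87.45142364501953)
[[426.79998779296875, -216.0], [494.6000061035156, -219.0], [508.6000061035156, 95.19999694824219], [440.79998779296875, 98.30000305175781]]
floor px [199. 116.] z 0.0305 rect [471.6  63.9] [56.3 54.6] 87.3
floor px [216. 158.] z 0.0305 rect [469.    1.2] [54.9 54.7] 87.6
floor px [232. 196.] z 0.0306 rect [466.1 -62. ] [52.8 54.5] 87.3
floor px [246. 232.] z 0.0306 rect [ 463.6 -124.9] [52.2 54.8] 87.4
floor px [260. 265.] z 0.0307 rect [ 460.5 -188.3] [48.9 54.3] 88.0
```

View pics/w13.png

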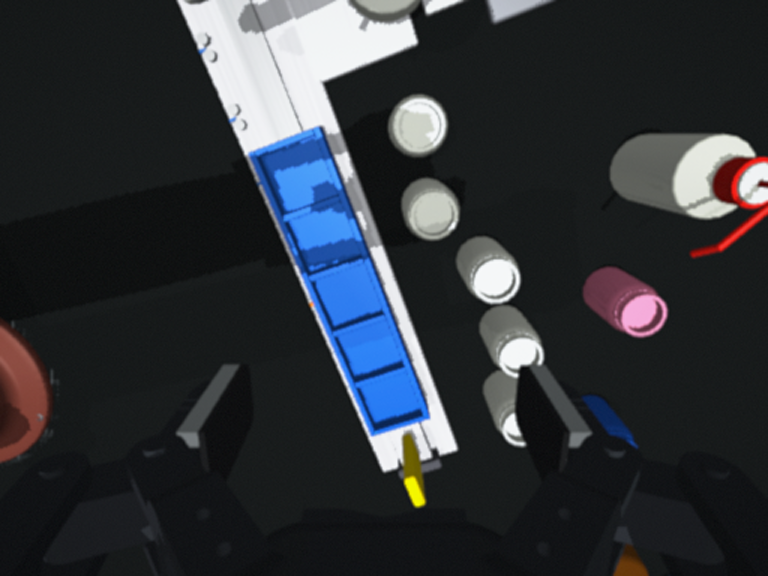

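The five rims are clean: r = 20.2 mm at z = 75 mm. The nests are at (0.4725 - 0.0028k, 0.0637 - 0.0619k), with the floor at 30.5 mm. I'll approach the jar nearest the nozzle at (0.5876, 0.0629).

Emit:
{"method": "carry_out", "body": {"moves": [[[0,0,0.94,0,0,0,1],[0,0,0.94,0,0,0,1],[0,0,0.94,0,0,0,1],[0,0,0.94,0,0,0,1],[0,0,0.94,0,0,0,1],[0,0,0.94,0,0,0,1],[0,0,0.94,0,0,0,1],[0,0,0.94,0,0,0,1]]]}}

```text
time: 17.65
tool_pos: [0.5285, -0.0049, 0.3219]
tool_rot: [-0.0, 0.866, -0.5, -0.0]
contact_force: [0.8, 0.4, 0.4]
gripper_width: 1.001
```

Emit:
{"method": "carry_out", "body": {"moves": [[[0,0,0,-0.34,-0.9,0.4,1],[0,0,0,-0.4,-0.9,0.4,1],[0,0,0,0,-0.33,0.7,1],[0,0,0,0,0,0.9,1],[0,0,0,0,0,0.9,1],[0,0,0,0,0,0.8,1],[0,0,0,0,0,0,1],[0,0,0,0,0,0,1]]]}}

```text
time: 18.32
tool_pos: [0.5851, 0.0625, 0.1562]
tool_rot: [0.001, 0.867, -0.499, -0.002]
contact_force: [1.2, -0.1, 2.1]
gripper_width: 1.001
```

Emit:
{"method": "carry_out", "body": {"moves": [[[0,0,0,0,0,0,1],[0,0,0,0,0,0,1]]]}}

```text
time: 18.48
tool_pos: [0.5885, 0.0616, 0.1621]
tool_rot: [-0.001, 0.866, -0.499, 0.002]
contact_force: [-0.5, 0.6, 0.7]
gripper_width: 1.003
```

```bash
python3 - <<'E'
from h import *
plan([0.5876,0.0629,0.022],-60)
f=grab('wrist'); np.savez('w14.npz',**f); save(f,'w14.png')
E
python3 m3.py w14.npz
```

```text
tcp [0.5885 0.0616 0.1621]  shift mm [ -2.    0.8 140. ]  shares [-0.05  0.02  3.5 ] yaw -59.9 turn deg [-0.27 -0.16  0.1 ]
rim px [254. 192.] rgb [139. 143. 135.] xy [0.5877 0.063 ] r 0.0203 z 0.0752
rim px [319. 247.] rgb [175. 178. 177.] xy [ 0.5728 -0.01  ] r 0.0203 z 0.0750
rim px [413. 258.] rgb [161. 164. 162.] xy [ 0.6042 -0.0867] r 0.0205 z 0.0748
rim px [485. 293.] rgb [140. 143. 141.] xy [ 0.6024 -0.1682] r 0.0206 z 0.0742
top z 0.0462 3475 rect ((467.7939758300781, -59.87828063964844), (315.7265930175781, 69.70061492919922), 87.56507873535156)
[[426.29998779296875, -216.10000610351562], [495.8999938964844, -219.10000610351562], [509.29998779296875, 96.4000015258789], [439.70001220703125, 99.30000305175781]]
floor px [270. 275.] z 0.0302 rect [503.6 -14.8] [221.3   2.3] 87.4
floor px [197. 274.] z 0.0306 rect [468.8  63.4] [55.3 50.2] 87.8
floor px [248. 302.] z 0.0307 rect [466.5  -0. ] [53.2 51.1] 87.4
floor px [297. 325.] z 0.0306 rect [463.6 -63.4] [51.  50.4] 88.0
floor px [336. 343.] z 0.0306 rect [ 466.6 -115.8] [21.1 35.8] 88.7
```

View pics/w14.png

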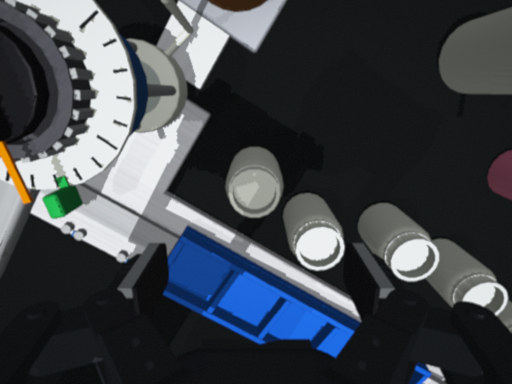

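The jar is at (254,190), confirmed from a second wrist position. I'll descend and close.

Emit:
{"method": "carry_out", "body": {"moves": [[[0,0,0,-0.05,0.02,0.9,1],[0,0,0,0,0,0.9,1],[0,0,0,0,0,0.9,1],[0,0,0,0,0,0.5,1],[0,0,0,0,0,0.3,1],[0,0,0,0,0,0,1],[0,0,0,0,0,0,1],[0,0,0,0,0,0,0.5]]]}}

```text
time: 19.2
tool_pos: [0.5871, 0.0625, 0.0214]
tool_rot: [-0.001, 0.866, -0.5, 0.002]
contact_force: [0.2, -1.5, 0.1]
gripper_width: 0.878
```

Emit:
{"method": "carry_out", "body": {"moves": [[[0,0,0,0,0,0,-1],[0,0,0,0,0,0,-1],[0,0,0,0,0,0,-1],[0,0,0,0,0,0,-1],[0,0,0,0,0,0,-1]]]}}

```text
time: 19.62
tool_pos: [0.5866, 0.0625, 0.021]
tool_rot: [-0.001, 0.866, -0.5, 0.002]
contact_force: [-0.9, -0.4, 6.4]
gripper_width: 0.573
```

```bash
python3 - <<'E'
from h import *
plan([0.4725,0.0637,0.054],-60); s=state(); print(s['gripper_width'],s['contact_force'])
E
```

```text
tcp [0.5866 0.0625 0.021 ]  shift mm [-58.1  98.1 -33.5]  shares [-1.45  2.45 -0.84] yaw -59.9 turn deg [-0.21 -0.12  0.06]
0.5725368682781151 [-0.87242664 -0.35348987  6.39423632]
```

Emit:
{"method": "carry_out", "body": {"moves": [[[0,0,0,0,0,-0.5,-1],[0,0,0,0,0,-0.9,-1],[0,0,0,0,0,-0.9,-1],[0,0,0,0,0,-0.3,-1],[0,0,0,-0.49,0.83,0,-1],[0,0,0,-0.49,0.83,0,-1],[0,0,0,-0.49,0.83,0,-1],[0,0,0,0,0,0,-1]]]}}

```text
time: 20.28
tool_pos: [0.4598, 0.0641, 0.1173]
tool_rot: [0.003, 0.866, -0.499, -0.005]
contact_force: [-0.6, 0.0, -3.3]
gripper_width: 0.574
```

Emit:
{"method": "carry_out", "body": {"moves": [[[0,0,0,0,0,0.5,-1],[0,0,0,0,0,0.4,-1],[0,0,0,0,0,0,-1],[0,0,0,0,0,0,-1],[0,0,0,0,0,0,-1]]]}}

```text
time: 20.7
tool_pos: [0.4694, 0.0635, 0.0869]
tool_rot: [-0.0, 0.866, -0.5, 0.0]
contact_force: [0.8, -1.8, -1.0]
gripper_width: 0.575
```

```bash
python3 - <<'E'
from h import *
plan([0.4716,0.0632,0.0525],-60); s=state(); print(s['gripper_width'],s['contact_force'])
f=grab('wrist'); np.savez('w15.npz',**f); save(f,'w15.png')
E
```

```text
tcp [0.4694 0.0635 0.0869]  shift mm [ 1.4 -1.8 34.4]  shares [ 0.03 -0.04  0.86] yaw -59.9 turn deg [-0.02 -0.01  0.06]
0.5754986130867049 [ 0.8328618  -1.8334638  -1.03580888]
```

View pics/w15.png

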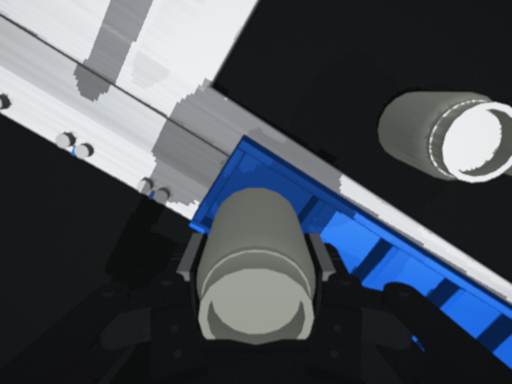

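The jar hangs upright over pocket 0, centred at (256,270). I'll lower and release.

Emit:
{"method": "carry_out", "body": {"moves": [[[0,0,0,0.03,-0.04,0.3,-1],[0,0,0,0,0,0.3,-1],[0,0,0,0,0,0.26,-1],[0,0,0,0,0,0,-1],[0,0,0,0,0,0,-1]]]}}

```text
time: 21.17
tool_pos: [0.4707, 0.0633, 0.0515]
tool_rot: [0.0, 0.866, -0.5, -0.001]
contact_force: [0.6, -0.2, -0.7]
gripper_width: 0.569
```

```bash
python3 - <<'E'
from h import *
plan([0.4716,0.0632,0.0525],-60); s=state(); print(s['gripper_width'],s['contact_force'])
E
```

```text
tcp [0.4707 0.0633 0.0515]  shift mm [ 0.5 -0.8 -1. ]  shares [ 0.01 -0.02 -0.03] yaw -59.9 turn deg [0.07 0.03 0.07]
0.569206932460061 [ 0.58220458 -0.23766373 -0.71175963]
```

Emit:
{"method": "carry_out", "body": {"moves": [[[0,0,0,0,0,0,0.6],[0,0,0,0,0,0,1],[0,0,0,0,0,0,1],[0,0,0,0,0,-0.5,1],[0,0,0,0,0,-0.9,1],[0,0,0,0,0,-0.9,1],[0,0,0,0,0,-0.6,1],[0,0,-0.5,0,0,0,1]]]}}

```text
time: 21.83
tool_pos: [0.475, 0.0633, 0.1757]
tool_rot: [-0.003, 0.877, -0.48, 0.006]
contact_force: [0.7, -0.0, 0.0]
gripper_width: 1.0
```

Emit:
{"method": "carry_out", "body": {"moves": [[[0,0,-1,0,0,0,1],[0,0,-1,0,0,0,1],[0,0,-1,0,0,0,1],[0,0,-1,0,0,0,1],[0,0,-1,0,0,0,1],[0,0,-1,0,0,0,1],[0,0,-1,0,0,0,1],[0,0,-1,0,0,0,1]]]}}

```text
time: 22.5
tool_pos: [0.4711, 0.0633, 0.1685]
tool_rot: [-0.0, 0.989, -0.149, 0.0]
contact_force: [-0.3, -0.5, -1.0]
gripper_width: 0.993
```

Emit:
{"method": "carry_out", "body": {"moves": [[[0,0,-1,0,0,0,1],[0,0,-1,0,0,0,1],[0,0,-1,0,0,0,1],[0,0,0,0.88,0.5,0,1],[0,0,0,0.87,0.5,0,1],[0,0,0,0.88,0.5,0,1],[0,0,0,0,0.2,0,1],[0,0,0,0,0,0,1]]]}}

```text
time: 23.17
tool_pos: [0.5742, -0.0109, 0.1674]
tool_rot: [0.0, 1.0, -0.022, -0.001]
contact_force: [-1.5, 1.0, -0.4]
gripper_width: 1.002
```

Emit:
{"method": "carry_out", "body": {"moves": [[[0,0,0,0,0,0,1],[0,0,0,0,0,0,1],[0,0,0,0,0,0,1]]]}}

```text
time: 23.42
tool_pos: [0.5726, -0.0082, 0.1686]
tool_rot: [-0.0, 1.0, -0.021, 0.0]
contact_force: [0.4, -0.2, 0.2]
gripper_width: 1.001
```

```bash
python3 - <<'E'
from h import *
plan([0.5726,-0.010,0.022],-2.5)
f=grab('wrist'); np.savez('w16.npz',**f); save(f,'w16.png')
f=grab('top'); np.savez('t16.npz',**f); save(f,'t16.png',(100,120,330,260),3)
E
python3 m3.py w16.npz|grep rim; python3 -c "
from m3 import *
f=dict(np.load('w16.npz')); print('in carrier'); findjars(f,0.098,0.112)"
```

```text
tcp [ 0.5726 -0.0082  0.1686]  shift mm [ -0.    1.8 146.6]  shares [-0.    0.05  3.66] yaw -2.4 turn deg [-0.01 -0.05  0.12]
rim px [143. 100.] rgb [104. 107. 103.] xy [0.4722 0.0644] r 0.0247 z 0.0757
rim px [255. 191.] rgb [159. 162. 154.] xy [ 0.5724 -0.01  ] r 0.0203 z 0.0753
rim px [294. 270.] rgb [185. 188. 186.] xy [ 0.604  -0.0868] r 0.0203 z 0.0751
rim px [293. 331.] rgb [172. 175. 172.] xy [ 0.6023 -0.1676] r 0.0201 z 0.0747
in carrier
rim px [ 98. 105.] rgb [158. 161. 153.] xy [0.4721 0.0644] r 0.0204 z 0.1050
```

View pics/w16.png

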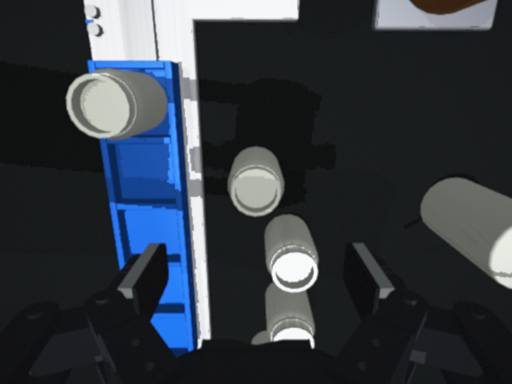

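View pics/t16.png

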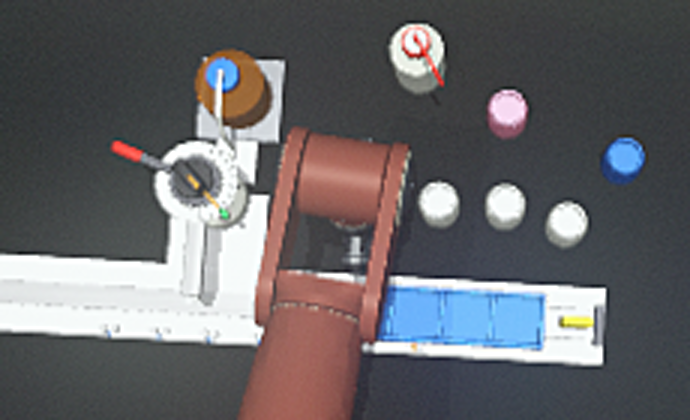

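Jar 1 is seated, with its rim at z = 105 mm and centre (0.4721, 0.0644). Next is jar 2 at (255,190).

Emit:
{"method": "carry_out", "body": {"moves": [[[0,0,0,0,0.05,0.9,1],[0,0,0,0,0,0.9,1],[0,0,0,0,0,0.9,1],[0,0,0,0,0,0.6,1],[0,0,0,0,0,0.36,1],[0,0,0,0,0,0,1],[0,0,0,0,0,0,1],[0,0,0,0,0,0,0.5]]]}}

```text
time: 24.18
tool_pos: [0.5743, -0.011, 0.0235]
tool_rot: [0.0, 1.0, -0.021, 0.001]
contact_force: [-0.5, -0.5, 0.6]
gripper_width: 0.886
```

Emit:
{"method": "carry_out", "body": {"moves": [[[0,0,0,0,0,0,-1],[0,0,0,0,0,0,-1],[0,0,0,0,0,0,-1],[0,0,0,0,0,0,-1],[0,0,0,0,0,0,-1],[0,0,0,0,0,0,-1]]]}}

```text
time: 24.68
tool_pos: [0.5749, -0.0113, 0.024]
tool_rot: [0.0, 1.0, -0.021, 0.002]
contact_force: [-0.5, 0.8, 6.5]
gripper_width: 0.569
```

Emit:
{"method": "carry_out", "body": {"moves": [[[0,0,0,0,0,-0.5,-1],[0,0,0,0,0,-0.9,-1],[0,0,0,0,0,-0.9,-1],[0,0,0,0,0,-0.4,-1],[0,0,0,-0.9,-0.06,0,-1],[0,0,0,-0.9,-0.06,0,-1],[0,0,0,-0.78,-0.06,0,-1],[0,0,0,0,0,0,-1]]]}}

```text
time: 25.35
tool_pos: [0.4641, 0.0016, 0.1269]
tool_rot: [-0.0, 1.0, -0.021, -0.003]
contact_force: [0.3, 0.1, -2.1]
gripper_width: 0.571
```

Emit:
{"method": "carry_out", "body": {"moves": [[[0,0,0,0,0,0.5,-1],[0,0,0,0,0,0.4,-1],[0,0,0,0,0,0,-1],[0,0,0,0,0,0,-1],[0,0,0,0,0,0,-1]]]}}

```text
time: 25.77
tool_pos: [0.4709, 0.0004, 0.0944]
tool_rot: [0.0, 1.0, -0.021, 0.0]
contact_force: [0.2, 0.6, -1.8]
gripper_width: 0.567
```

```bash
python3 - <<'E'
from h import *
plan([0.4697,0.0018,0.0525],-2.5); s=state(); print(s['gripper_width'],s['contact_force'])
f=grab('wrist'); np.savez('w17.npz',**f); save(f,'w17.png')
E
```

```text
tcp [4.709e-01 4.000e-04 9.440e-02]  shift mm [-1.3 -1.4 41.9]  shares [-0.03 -0.03  1.05] yaw -2.4 turn deg [ 0.01 -0.05  0.06]
0.5668987861286803 [ 0.24475683  0.59878596 -1.81453248]
```

View pics/w17.png

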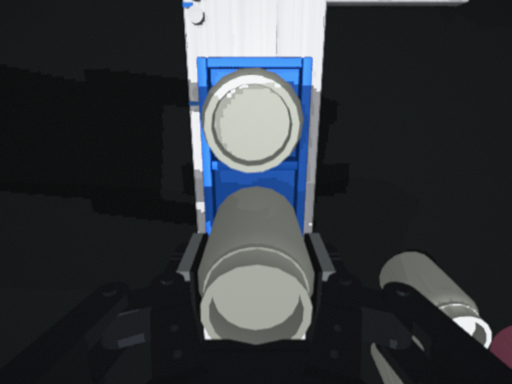

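Emit:
{"method": "carry_out", "body": {"moves": [[[0,0,0,-0.03,0,0.35,-1],[0,0,0,0,0,0.35,-1],[0,0,0,0,0,0.28,-1],[0,0,0,0,0,0,-1],[0,0,0,0,0,0,-1]]]}}

```text
time: 26.23
tool_pos: [0.4696, 0.0004, 0.0548]
tool_rot: [0.0, 1.0, -0.021, 0.0]
contact_force: [-0.3, 0.5, -1.3]
gripper_width: 0.571
```

```bash
python3 - <<'E'
from h import *
plan([0.4697,0.0005,0.0545],-2.5); s=state(); print(s['gripper_width'],s['contact_force'])
E
```

```text
tcp [4.696e-01 4.000e-04 5.480e-02]  shift mm [ 0.1 -0.1  0.3]  shares [ 0.   -0.    0.01] yaw -2.4 turn deg [ 0.   -0.02  0.06]
0.5710119295816979 [-0.27186221  0.489243   -1.25261934]
```

Emit:
{"method": "carry_out", "body": {"moves": [[[0,0,0,0,0,0,0.6],[0,0,0,0,0,0,1],[0,0,0,0,0,0,1],[0,0,0,0,0,-0.5,1],[0,0,0,0,0,-0.9,1],[0,0,0,0,0,-0.9,1],[0,0,0,0,0,-0.6,1],[0,0,0,0,0,0,1]]]}}

```text
time: 26.9
tool_pos: [0.4731, -0.0001, 0.178]
tool_rot: [0.001, 1.0, -0.021, 0.006]
contact_force: [0.9, -0.2, -0.1]
gripper_width: 1.001
```

Emit:
{"method": "carry_out", "body": {"moves": [[[0,0,0,0.86,0.5,0,1],[0,0,0,0.86,0.5,0,1],[0,0,0,0.86,0.5,0,1],[0,0,0,0.86,0.5,0,1],[0,0,0,0,0,0,1],[0,0,0,0,0,0,1],[0,0,0,0,0,0,1],[0,0,0,0,0,0,1]]]}}

```text
time: 27.57
tool_pos: [0.6025, -0.0846, 0.1704]
tool_rot: [-0.0, 1.0, -0.021, -0.0]
contact_force: [0.6, -0.1, 0.7]
gripper_width: 1.006
```

```bash
python3 - <<'E'
from h import *
plan([0.6041,-0.0867,0.022],-2.5)
f=grab('wrist'); np.savez('w18.npz',**f); save(f,'w18.png')
E
python3 m3.py w18.npz|grep rim; python3 -c "
from m3 import *
f=dict(np.load('w18.npz')); print('in carrier'); findjars(f,0.098,0.112)"
```

```text
tcp [ 0.6025 -0.0846  0.1704]  shift mm [  1.8   2.  148.4]  shares [0.04 0.05 3.71] yaw -2.4 turn deg [-0.01  0.01  0.1 ]
rim px [81. 18.] rgb [120. 122. 117.] xy [0.4725 0.0637] r 0.0243 z 0.0755
rim px [99. 85.] rgb [127. 130. 124.] xy [0.4708 0.0016] r 0.0247 z 0.0760
rim px [258. 191.] rgb [190. 194. 184.] xy [ 0.604  -0.0869] r 0.0203 z 0.0753
rim px [259. 275.] rgb [207. 209. 206.] xy [ 0.6022 -0.1685] r 0.0204 z 0.0749
rim px [401. 265.] rgb [246. 185. 224.] xy [ 0.7198 -0.1692] r 0.0197 z 0.0756
rim px [242. 331.] rgb [197. 199. 196.] xy [ 0.581  -0.2426] r 0.0196 z 0.0745
in carrier
rim px [35.  7.] rgb [203. 205. 203.] xy [0.4722 0.0648] r 0.0210 z 0.1048
rim px [49. 85.] rgb [180. 183. 176.] xy [0.4704 0.0015] r 0.0204 z 0.1047
```

View pics/w18.png

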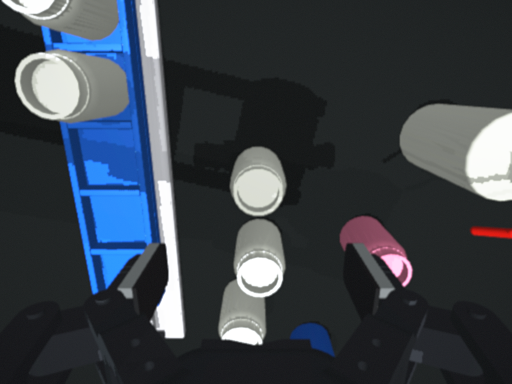

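Jars 1 and 2 are seated. I'll take jar 3 (white, at (258,190)) to pocket 2; the pink one at (375,250) stays.

Emit:
{"method": "carry_out", "body": {"moves": [[[0,0,0,0.04,0.04,0.9,1],[0,0,0,0,0,0.9,1],[0,0,0,0,0,0.9,1],[0,0,0,0,0,0.6,1],[0,0,0,0,0,0.4,1],[0,0,0,0,0,0,1],[0,0,0,0,0,0,1],[0,0,0,0,0,0,0.5]]]}}

```text
time: 28.28
tool_pos: [0.6058, -0.0869, 0.0246]
tool_rot: [0.0, 1.0, -0.021, 0.002]
contact_force: [-0.2, -0.6, 0.4]
gripper_width: 0.879
```

Emit:
{"method": "carry_out", "body": {"moves": [[[0,0,0,0,0,0,-1],[0,0,0,0,0,0,-1],[0,0,0,0,0,0,-1],[0,0,0,0,0,0,-1],[0,0,0,0,0,0,-1],[0,0,0,0,0,0,-1]]]}}

```text
time: 28.78
tool_pos: [0.6065, -0.0873, 0.025]
tool_rot: [0.0, 1.0, -0.021, 0.002]
contact_force: [-0.8, 0.6, 6.4]
gripper_width: 0.571
```

Emit:
{"method": "carry_out", "body": {"moves": [[[0,0,0,0,0,-0.5,-1],[0,0,0,0,0,-0.9,-1],[0,0,0,0,0,-0.9,-1],[0,0,0,0,0,-0.4,-1],[0,0,0,-0.86,-0.13,0,-1],[0,0,0,-0.86,-0.13,0,-1],[0,0,0,-0.86,-0.13,0,-1],[0,0,0,-0.86,-0.13,0,-1]]]}}

```text
time: 29.45
tool_pos: [0.4666, -0.0599, 0.1302]
tool_rot: [-0.0, 1.0, -0.021, -0.0]
contact_force: [-0.2, 0.2, -1.8]
gripper_width: 0.568
```

Emit:
{"method": "carry_out", "body": {"moves": [[[0,0,0,0,0,0,-1],[0,0,0,0,0,0.5,-1],[0,0,0,0,0,0.4,-1],[0,0,0,0,0,0,-1],[0,0,0,0,0,0,-1],[0,0,0,0,0,0,-1]]]}}

```text
time: 29.95
tool_pos: [0.4688, -0.0605, 0.0953]
tool_rot: [0.0, 1.0, -0.021, 0.0]
contact_force: [0.2, -0.3, -0.8]
gripper_width: 0.57
```

```bash
python3 - <<'E'
from h import *
plan([0.4675,-0.0605,0.0525],-2.5); s=state(); print(s['gripper_width'],s['contact_force'])
f=grab('wrist'); np.savez('w19.npz',**f); save(f,'w19.png')
E
```

```text
tcp [ 0.4688 -0.0605  0.0953]  shift mm [-1.3  0.1 42.8]  shares [-0.03  0.    1.07] yaw -2.4 turn deg [ 0.02 -0.06  0.07]
0.5702071322554153 [ 0.22038653 -0.27395228 -0.81281267]
```

View pics/w19.png

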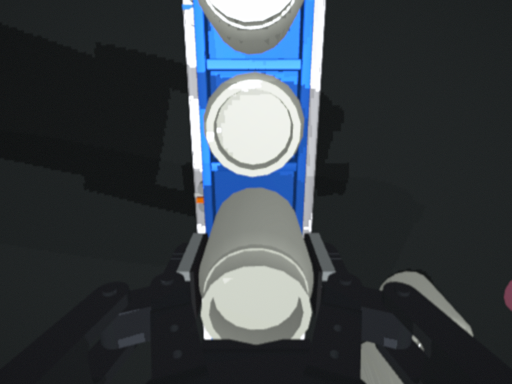

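Emit:
{"method": "carry_out", "body": {"moves": [[[0,0,0,-0.03,0,0.35,-1],[0,0,0,0,0,0.35,-1],[0,0,0,0,0,0.28,-1],[0,0,0,0,0,0,-1],[0,0,0,0,0,0,-1]]]}}

```text
time: 30.42
tool_pos: [0.4676, -0.0604, 0.0558]
tool_rot: [0.0, 1.0, -0.021, 0.0]
contact_force: [1.2, 0.6, -1.8]
gripper_width: 0.569
```

Emit:
{"method": "carry_out", "body": {"moves": [[[0,0,0,0,0,0,0.6],[0,0,0,0,0,0,1],[0,0,0,0,0,0,1],[0,0,0,0,0,-0.5,1],[0,0,0,0,0,-0.9,1],[0,0,0,0,0,-0.9,1],[0,0,0,0,0,-0.6,1],[0,0,0,0,0,0,1]]]}}

```text
time: 31.08
tool_pos: [0.4707, -0.0613, 0.1787]
tool_rot: [0.002, 1.0, -0.021, 0.006]
contact_force: [0.4, -0.0, 0.8]
gripper_width: 1.0
```

Emit:
{"method": "carry_out", "body": {"moves": [[[0,0,0,0.7,0.5,0,1],[0,0,0,0.7,0.52,0,1],[0,0,0,0.7,0.52,0,1],[0,0,0,0.7,0.52,0,1],[0,0,0,0.7,0.52,0,1],[0,0,0,0,0,0,1],[0,0,0,0,0,0,1],[0,0,0,0,0,0,1]]]}}

```text
time: 31.75
tool_pos: [0.6018, -0.1688, 0.1704]
tool_rot: [-0.0, 1.0, -0.021, -0.001]
contact_force: [-0.1, 0.8, 0.5]
gripper_width: 0.998
```

```bash
python3 - <<'E'
from h import *
plan([0.6023,-0.168,0.022],-2.5)
f=grab('wrist'); np.savez('w20.npz',**f); save(f,'w20.png')
E
python3 m3.py w20.npz|grep rim; python3 -c "
from m3 import *
f=dict(np.load('w20.npz')); print('in carrier'); findjars(f,0.098,0.112)"
```

```text
tcp [ 0.6018 -0.1688  0.1704]  shift mm [  0.7  -0.7 148.4]  shares [ 0.02 -0.02  3.71] yaw -2.4 turn deg [-0.05  0.1   0.06]
rim px [91. 57.] rgb [125. 128. 122.] xy [ 0.4679 -0.0603] r 0.0247 z 0.0760
rim px [399. 184.] rgb [245. 192. 227.] xy [ 0.7193 -0.1699] r 0.0203 z 0.0755
rim px [256. 188.] rgb [191. 195. 186.] xy [ 0.6022 -0.1685] r 0.0204 z 0.0752
rim px [236. 268.] rgb [210. 212. 210.] xy [ 0.5811 -0.2442] r 0.0204 z 0.0750
in carrier
rim px [37. 48.] rgb [176. 179. 172.] xy [ 0.4676 -0.0603] r 0.0205 z 0.1047
```

View pics/w20.png

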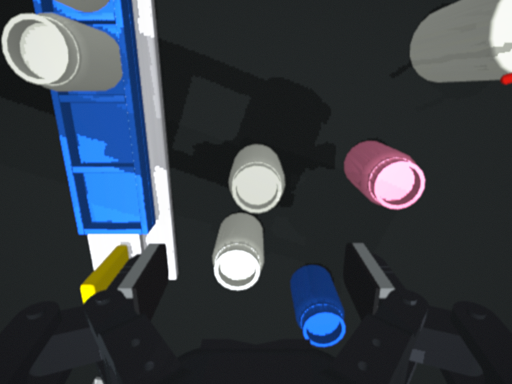

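Jar 3 is seated. I'll take jar 4, white at (256,188); the pink one at (385,178) and the blue one at (318,310) stay.

Emit:
{"method": "carry_out", "body": {"moves": [[[0,0,0,0.01,-0.01,0.9,1],[0,0,0,0,0,0.9,1],[0,0,0,0,0,0.9,1],[0,0,0,0,0,0.6,1],[0,0,0,0,0,0.4,1],[0,0,0,0,0,0,1],[0,0,0,0,0,0,1],[0,0,0,0,0,0,0.5]]]}}

```text
time: 32.47
tool_pos: [0.6038, -0.1689, 0.0254]
tool_rot: [0.001, 1.0, -0.021, 0.001]
contact_force: [-0.2, 0.1, 1.1]
gripper_width: 0.885
```

Emit:
{"method": "carry_out", "body": {"moves": [[[0,0,0,0,0,0,-1],[0,0,0,0,0,0,-1],[0,0,0,0,0,0,-1],[0,0,0,0,0,0,-1],[0,0,0,0,0,0,-1],[0,0,0,0,0,0,-1]]]}}

```text
time: 32.97
tool_pos: [0.6045, -0.1696, 0.0259]
tool_rot: [0.001, 1.0, -0.021, 0.002]
contact_force: [-0.6, -0.7, 6.7]
gripper_width: 0.571
```

Emit:
{"method": "carry_out", "body": {"moves": [[[0,0,0,0,0,-0.5,-1],[0,0,0,0,0,-0.9,-1],[0,0,0,0,0,-0.9,-1],[0,0,0,0,0,-0.4,-1],[0,0,0,-0.87,-0.25,0,-1],[0,0,0,-0.87,-0.25,0,-1],[0,0,0,-0.87,-0.25,0,-1],[0,0,0,-0.87,-0.25,0,-1]]]}}

```text
time: 33.63
tool_pos: [0.4638, -0.1224, 0.1309]
tool_rot: [-0.0, 1.0, -0.021, -0.0]
contact_force: [-0.9, 0.3, -0.1]
gripper_width: 0.568
```

Emit:
{"method": "carry_out", "body": {"moves": [[[0,0,0,0,0,0,-1],[0,0,0,0,0,0.5,-1],[0,0,0,0,0,0.4,-1],[0,0,0,0,0,0,-1],[0,0,0,0,0,0,-1],[0,0,0,0,0,0,-1]]]}}

```text
time: 34.13
tool_pos: [0.4661, -0.1233, 0.0961]
tool_rot: [0.0, 1.0, -0.021, 0.0]
contact_force: [0.5, -0.1, -1.9]
gripper_width: 0.569
```

```bash
python3 - <<'E'
from h import *
plan([0.465,-0.1224,0.0558],-2.5); s=state(); print(s['gripper_width'],s['contact_force'])
f=grab('wrist'); np.savez('w21.npz',**f); save(f,'w21.png')
E
```

```text
tcp [ 0.4661 -0.1233  0.0961]  shift mm [-1.1 -0.9 40.3]  shares [-0.03 -0.02  1.01] yaw -2.4 turn deg [ 0.02 -0.05  0.06]
0.5690607163385452 [ 0.517559   -0.08332708 -1.86828431]
```

View pics/w21.png

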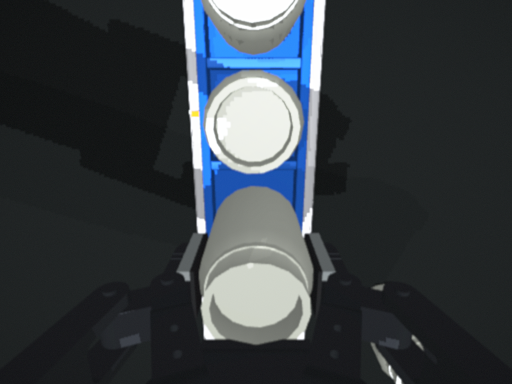

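Emit:
{"method": "carry_out", "body": {"moves": [[[0,0,0,-0.03,0,0.35,-1],[0,0,0,0,0,0.35,-1],[0,0,0,0,0,0.28,-1],[0,0,0,0,0,0,-1],[0,0,0,0,0,0,-1]]]}}

```text
time: 34.6
tool_pos: [0.465, -0.1233, 0.0566]
tool_rot: [0.0, 1.0, -0.021, 0.0]
contact_force: [-0.3, 0.0, -0.8]
gripper_width: 0.571
```

Emit:
{"method": "carry_out", "body": {"moves": [[[0,0,0,0,0,0,0.6],[0,0,0,0,0,0,1],[0,0,0,0,0,0,1],[0,0,0,0,0,-0.5,1],[0,0,0,0,0,-0.9,1],[0,0,0,0,0,-0.9,1],[0,0,0,0,0,-0.6,1],[0,0,0,0,0,0,1]]]}}

```text
time: 35.27
tool_pos: [0.4679, -0.1245, 0.1796]
tool_rot: [0.002, 1.0, -0.021, 0.006]
contact_force: [0.2, 0.5, 0.4]
gripper_width: 1.003
```

Emit:
{"method": "carry_out", "body": {"moves": [[[0,0,0,0.6,0.58,0,1],[0,0,0,0.61,0.58,0,1],[0,0,0,0.61,0.58,0,1],[0,0,0,0.61,0.58,0,1],[0,0,0,0.61,0.58,0,1],[0,0,0,0,0,0,1],[0,0,0,0,0,0,1],[0,0,0,0,0,0,1]]]}}

```text
time: 35.93
tool_pos: [0.5803, -0.2436, 0.1712]
tool_rot: [-0.0, 1.0, -0.021, -0.001]
contact_force: [0.3, 0.2, -0.5]
gripper_width: 1.002
```

```bash
python3 - <<'E'
from h import *
plan([0.5811,-0.244,0.022],-2.5)
f=grab('wrist'); np.savez('w22.npz',**f); save(f,'w22.png')
E
python3 m3.py w22.npz|grep rim; python3 -c "
from m3 import *
f=dict(np.load('w22.npz')); print('in carrier'); findjars(f,0.098,0.112)"
```

```text
tcp [ 0.5803 -0.2436  0.1712]  shift mm [  1.1   0.5 149.2]  shares [0.03 0.01 3.73] yaw -2.4 turn deg [-0.05  0.09  0.06]
rim px [114.  41.] rgb [127. 130. 124.] xy [ 0.4657 -0.1227] r 0.0246 z 0.0757
rim px [437.  87.] rgb [244. 201. 231.] xy [ 0.7193 -0.1699] r 0.0204 z 0.0754
rim px [257. 189.] rgb [196. 200. 191.] xy [ 0.5812 -0.2443] r 0.0203 z 0.0753
in carrier
rim px [63. 32.] rgb [175. 178. 170.] xy [ 0.4651 -0.1228] r 0.0203 z 0.1046
```

View pics/w22.png

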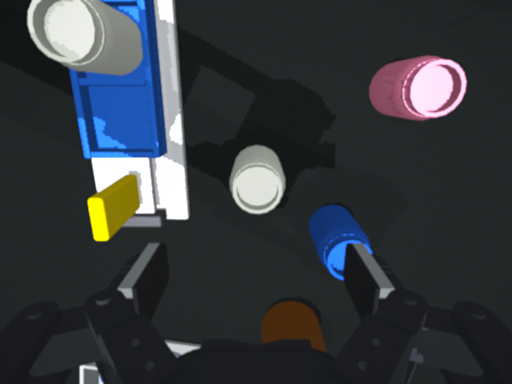

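Jar 4 is seated. I'll take jar 5, white at (257,188), to pocket 4.

Emit:
{"method": "carry_out", "body": {"moves": [[[0,0,0,0.02,0.01,0.9,1],[0,0,0,0,0,0.9,1],[0,0,0,0,0,0.9,1],[0,0,0,0,0,0.6,1],[0,0,0,0,0,0.4,1],[0,0,0,0,0,0,1],[0,0,0,0,0,0,1],[0,0,0,0,0,0,0.5]]]}}

```text
time: 36.65
tool_pos: [0.5825, -0.2445, 0.0261]
tool_rot: [0.001, 1.0, -0.021, 0.001]
contact_force: [1.2, 0.1, 1.1]
gripper_width: 0.883
```

Emit:
{"method": "carry_out", "body": {"moves": [[[0,0,0,0,0,0,-1],[0,0,0,0,0,0,-1],[0,0,0,0,0,0,-1],[0,0,0,0,0,0,-1],[0,0,0,0,0,0,-1],[0,0,0,0,0,0,-1]]]}}

```text
time: 37.15
tool_pos: [0.5832, -0.2453, 0.0267]
tool_rot: [0.001, 1.0, -0.021, 0.002]
contact_force: [-1.6, 1.6, 6.1]
gripper_width: 0.566
```

Emit:
{"method": "carry_out", "body": {"moves": [[[0,0,0,0,0,-0.5,-1],[0,0,0,0,0,-0.9,-1],[0,0,0,0,0,-0.9,-1],[0,0,0,0,0,-0.4,-1],[0,0,0,-0.76,-0.34,0,-1],[0,0,0,-0.76,-0.34,0,-1],[0,0,0,-0.76,-0.34,0,-1],[0,0,0,-0.76,-0.34,0,-1]]]}}

```text
time: 37.82
tool_pos: [0.4609, -0.1841, 0.1316]
tool_rot: [-0.0, 1.0, -0.021, -0.0]
contact_force: [-0.6, 0.2, -1.3]
gripper_width: 0.567
```

Emit:
{"method": "carry_out", "body": {"moves": [[[0,0,0,0,0,0,-1],[0,0,0,0,0,0.5,-1],[0,0,0,0,0,0.4,-1],[0,0,0,0,0,0,-1],[0,0,0,0,0,0,-1],[0,0,0,0,0,0,-1]]]}}

```text
time: 38.32
tool_pos: [0.4629, -0.1852, 0.0968]
tool_rot: [0.0, 1.0, -0.021, 0.0]
contact_force: [-0.1, -0.3, -2.7]
gripper_width: 0.567
```

```bash
python3 - <<'E'
from h import *
plan([0.4625,-0.1847,0.0565],-2.5); s=state(); print(s['gripper_width'],s['contact_force'])
f=grab('wrist'); np.savez('w23.npz',**f); save(f,'w23.png')
E
```

```text
tcp [ 0.4629 -0.1852  0.0968]  shift mm [-0.5 -0.5 40.3]  shares [-0.01 -0.01  1.01] yaw -2.4 turn deg [ 0.02 -0.04  0.07]
0.5671264817143516 [-0.0955026  -0.25932435 -2.67162609]
```

View pics/w23.png

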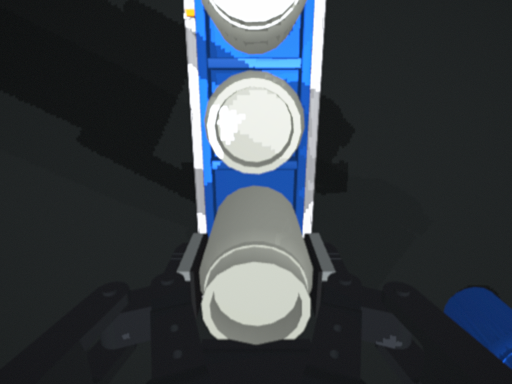

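Emit:
{"method": "carry_out", "body": {"moves": [[[0,0,0,-0.01,0,0.35,-1],[0,0,0,0,0,0.35,-1],[0,0,0,0,0,0.28,-1],[0,0,0,0,0,0,-1],[0,0,0,0,0,0,-1]]]}}

```text
time: 38.78
tool_pos: [0.4627, -0.1853, 0.0574]
tool_rot: [0.0, 1.0, -0.021, 0.0]
contact_force: [-0.1, 0.2, -2.4]
gripper_width: 0.571
```

Emit:
{"method": "carry_out", "body": {"moves": [[[0,0,0,0,0,0,0.6],[0,0,0,0,0,0,1],[0,0,0,0,0,0,1],[0,0,0,0,0,-0.5,1],[0,0,0,0,0,-0.9,1],[0,0,0,0,0,-0.9,1],[0,0,0,0,0,-0.9,1],[0,0,0,0,0,-0.9,1]]]}}

```text
time: 39.45
tool_pos: [0.4618, -0.1848, 0.2229]
tool_rot: [0.0, 1.0, -0.021, 0.0]
contact_force: [0.7, -1.0, -0.4]
gripper_width: 0.999
```

Emit:
{"method": "carry_out", "body": {"moves": [[[0,0,0,0,-0.6,-0.7,1],[0,0,0,0,-0.6,-0.7,1],[0,0,0,0,-0.7,-0.7,1],[0,0,0,0,-0.7,-0.5,1],[0,0,0,0,0,0,1],[0,0,0,0,0,0,1],[0,0,0,0,0,0,1],[0,0,0,0,0,0,1]]]}}

```text
time: 40.12
tool_pos: [0.4659, -0.0816, 0.323]
tool_rot: [-0.0, 1.0, -0.022, -0.001]
contact_force: [-0.6, 0.3, -1.3]
gripper_width: 0.996
```

```bash
python3 - <<'E'
from h import *
plan([0.4587,-0.2537,0.0613],-2.5)
f=grab('wrist'); np.savez('w24.npz',**f); save(f,'w24.png',s=1.5)
E
python3 -c "
from m3 import *
f=dict(np.load('w24.npz')); print('in carrier'); findjars(f,0.098,0.112)
P=cloud(f); hsv=cv2.cvtColor(f['frame'],cv2.COLOR_RGB2HSV); m=(hsv[...,0]>20)&(hsv[...,0]<35)&(hsv[...,1]>120)&(P[...,2]>0.096)&(P[...,2]<0.108)
q=P[m]; print('handle',q.mean(0).round(4),cv2.minAreaRect((q[:,:2]*1000).astype(np.float32)))"; python3 m2.py w24.npz
```

```text
tcp [ 0.4659 -0.0816  0.323 ]  shift mm [  1.1 172.3 261.6]  shares [0.03 4.31 6.54] yaw -2.5 turn deg [-0.03  0.16  0.  ]
in carrier
rim px [256.  22.] rgb [246. 247. 247.] xy [0.4718 0.0639] r 0.0202 z 0.1051
rim px [257.  85.] rgb [246. 247. 244.] xy [0.4702 0.0012] r 0.0203 z 0.1053
rim px [257. 140.] rgb [219. 222. 214.] xy [ 0.4674 -0.0604] r 0.0202 z 0.1053
rim px [257. 189.] rgb [217. 220. 215.] xy [ 0.4648 -0.1225] r 0.0202 z 0.1052
rim px [257. 233.] rgb [221. 223. 221.] xy [ 0.4624 -0.1842] r 0.0203 z 0.1050
handle [ 0.4591 -0.2513  0.1019] ((458.95098876953125, -253.6815185546875), (36.38108825683594, 9.891033172607422), 87.7199478149414)
```

View pics/w24.png

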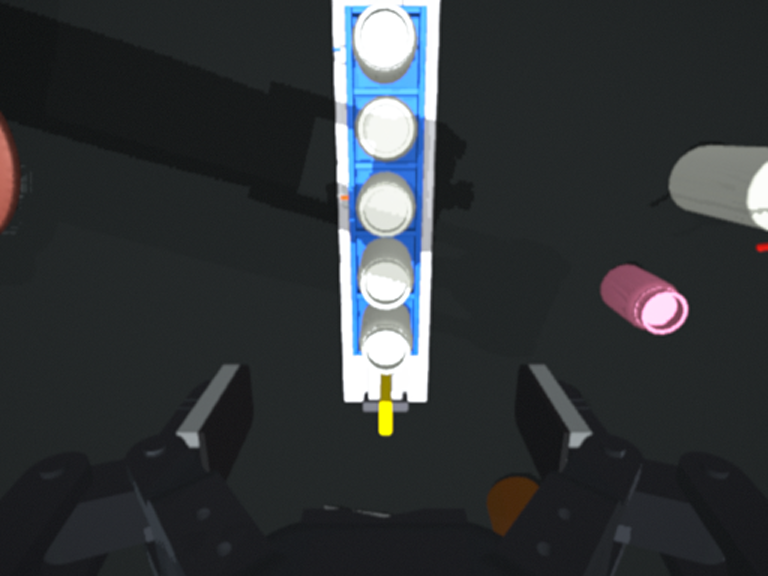

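All five jars are seated (rims at 105 mm, each within about 1 mm of its pocket centre), and the handle is at (0.4589, -0.2537). I'll go to the handle.

Emit:
{"method": "carry_out", "body": {"moves": [[[0,0,0,0,0.86,0.4,1],[0,0,0,0,0.86,0.4,1],[0,0,0,0,0.86,0.4,1],[0,0,0,0,0.86,0.4,1],[0,0,0,0,0.86,0.4,1],[0,0,0,0,0,0.9,1],[0,0,0,0,0,0.9,1],[0,0,0,0,0,0.4,1]]]}}

```text
time: 40.83
tool_pos: [0.4555, -0.2525, 0.1499]
tool_rot: [-0.003, 1.0, -0.023, -0.004]
contact_force: [-0.6, 0.3, -0.9]
gripper_width: 1.001
```

Emit:
{"method": "carry_out", "body": {"moves": [[[0,0,0,0,0,0,1],[0,0,0,0,0,0,1],[0,0,0,0,0,0,1]]]}}

```text
time: 41.08
tool_pos: [0.4596, -0.2537, 0.158]
tool_rot: [0.001, 1.0, -0.022, 0.001]
contact_force: [-0.5, 0.6, 0.6]
gripper_width: 1.001
```

```bash
python3 - <<'E'
from h import *
plan([0.4589,-0.2537,0.0613],-2.5)
f=grab('wrist'); np.savez('w25.npz',**f); save(f,'w25.png')
E

```

```text
tcp [ 0.4596 -0.2537  0.158 ]  shift mm [-0.8 -0.1 96.7]  shares [-0.02 -0.    2.42] yaw -2.5 turn deg [ 0.06 -0.07  0.03]
```

View pics/w25.png

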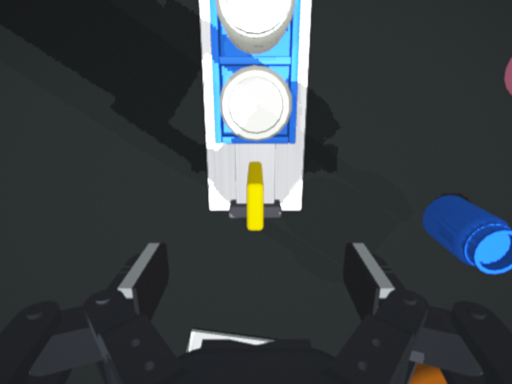

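The handle at (255,195) is centred between the fingers.

Emit:
{"method": "carry_out", "body": {"moves": [[[0,0,0,-0.02,0,0.8,1],[0,0,0,0,0,0.8,1],[0,0,0,0,0,0.5,1],[0,0,0,0,0,0.3,1],[0,0,0,0,0,0,0.5],[0,0,0,0,0,0,0],[0,0,0,0,0,0,-0.5],[0,0,0,0,0,0,-1]]]}}

```text
time: 41.8
tool_pos: [0.4599, -0.2539, 0.0633]
tool_rot: [0.001, 1.0, -0.021, 0.002]
contact_force: [-0.1, -0.1, -0.6]
gripper_width: 0.451
```

Emit:
{"method": "carry_out", "body": {"moves": [[[0,0,0,0,0,0,-1],[0,0,0,0,0,0,-1],[0,0,0,0,0,0,-1],[0,0,0,0,0,0,-1]]]}}

```text
time: 42.13
tool_pos: [0.4591, -0.2534, 0.0622]
tool_rot: [0.001, 1.0, -0.021, 0.001]
contact_force: [-0.6, 1.2, 6.9]
gripper_width: 0.131
```

```bash
python3 - <<'E'
from h import *
th=-0.0445; yd=np.array([-np.sin(th),np.cos(th)])
s=state(); p=s['tool_pos'][:2]; print(s['gripper_width'],s['contact_force'],s['tool_pos'])
plan([*(p+0.130*yd),s['tool_pos'][2]],-2.5)
E

```

```text
0.1311204089079317 [-0.58062685  1.18990336  6.89515949] [ 0.45905278 -0.25339057  0.06217004]
tcp [ 0.4591 -0.2534  0.0622]  shift mm [ 3.0e-01 -1.3e+02 -1.0e-01]  shares [ 0.01 -3.25 -0.  ] yaw -2.4 turn deg [ 0.06 -0.08  0.06]
```

Held. I'll slide the carrier gently toward the nozzle: 120 mm first, then check.

Emit:
{"method": "carry_out", "body": {"moves": [[[0,0,0,0,-0.1,0,-1],[0,0,0,0,-0.15,0,-1],[0,0,0,0,-0.2,0,-1],[0,0,0,0,-0.25,0,-1],[0,0,0,0,-0.25,0,-1],[0,0,0,0,-0.25,0,-1],[0,0,0,0,-0.25,0,-1],[0,0,0,0,-0.25,0,-1]]]}}

```text
time: 42.8
tool_pos: [0.462, -0.185, 0.0622]
tool_rot: [0.001, 1.0, -0.021, 0.001]
contact_force: [-0.6, -1.5, 6.6]
gripper_width: 0.134
```

Emit:
{"method": "carry_out", "body": {"moves": [[[0,0,0,0,-0.25,0,-1],[0,0,0,0,-0.25,0,-1],[0,0,0,0,-0.25,0,-1],[0,0,0,0,-0.25,0,-1],[0,0,0,0,-0.2,0,-1],[0,0,0,0,-0.1,0,-1],[0,0,0,0,0,0,-1],[0,0,0,0,0,0,-1]]]}}

```text
time: 43.47
tool_pos: [0.4643, -0.1328, 0.0622]
tool_rot: [0.0, 1.0, -0.021, 0.001]
contact_force: [-0.3, 1.4, 7.8]
gripper_width: 0.131
```

```bash
python3 - <<'E'
from h import *
th=-0.0445; yd=np.array([-np.sin(th),np.cos(th)]); p0=np.array([.4591,-.2534])
s=state(); p=s['tool_pos'][:2]; print(s['gripper_width'],s['contact_force'],'travel',(p-p0)@yd,'lat',(p-p0)@[yd[1],-yd[0]])
f=grab('wrist'); np.savez('w26.npz',**f); save(f,'w26.png')
E

```

```text
0.13096603316551367 [-0.33567148  1.36112973  7.75810087] travel 0.1207351692846156 lat -0.00012678804034620036
```

View pics/w26.png

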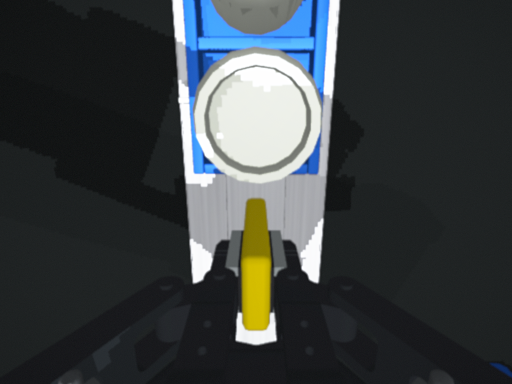

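Emit:
{"method": "carry_out", "body": {"moves": [[[0,0,0,0,-0.08,0,-1],[0,0,0,0,-0.08,0,-1],[0,0,0,0,-0.07,0,-1],[0,0,0,0,0,0,-1],[0,0,0,0,0,0,-1],[0,0,0,0,0,0,-1]]]}}

```text
time: 44.02
tool_pos: [0.4647, -0.1237, 0.0622]
tool_rot: [0.0, 1.0, -0.021, 0.001]
contact_force: [-1.2, 1.1, 8.1]
gripper_width: 0.13
```

```bash
python3 - <<'E'
from h import *
th=-0.0445; yd=np.array([-np.sin(th),np.cos(th)]); p0=np.array([.4591,-.2534])
s=state(); p=s['tool_pos'][:2]; print(s['gripper_width'],s['contact_force'],'travel',(p-p0)@yd,'lat',(p-p0)@[yd[1],-yd[0]])
E

```

```text
0.12960594454454477 [-1.21904577  1.13209845  8.09681211] travel 0.1298369883070915 lat -0.00014844003038202457
```

Travel is 129.8 mm with no load left. I'll release, rise and look.

Emit:
{"method": "carry_out", "body": {"moves": [[[0,0,0,0,0,0,0],[0,0,0,0,0,0,0.5],[0,0,0,0,0,0,0.5],[0,0,0,0,0,-0.4,0.5],[0,0,0,0,0,-0.9,1],[0,0,0,0,0,-0.9,1],[0,0,0,0,0,-0.9,1],[0,0,0,0,0,-0.9,1]]]}}

```text
time: 44.68
tool_pos: [0.4632, -0.1234, 0.2217]
tool_rot: [-0.0, 1.0, -0.021, -0.001]
contact_force: [1.5, 0.2, -0.7]
gripper_width: 0.997
```

Emit:
{"method": "carry_out", "body": {"moves": [[[0,0,0,0,0,-0.9,1],[0,0,0,0,0,-0.9,1],[0,0,0,0,0,-0.7,1],[0,0,0,0,-0.8,0,1],[0,0,0,0,-0.8,0,1],[0,0,0,0,-0.8,0,1],[0,0,0,0,-0.8,0,1],[0,0,0,0,-0.8,0,1]]]}}

```text
time: 45.35
tool_pos: [0.4702, 0.0376, 0.3203]
tool_rot: [-0.0, 1.0, -0.021, -0.0]
contact_force: [1.1, 1.2, 0.2]
gripper_width: 0.998
```

Emit:
{"method": "carry_out", "body": {"moves": [[[0,0,0,0,0,0,1],[0,0,0,0,0,0,1],[0,0,0,0,0,0,1],[0,0,0,0,0,0,1]]]}}

```text
time: 45.68
tool_pos: [0.4706, 0.0353, 0.3205]
tool_rot: [0.0, 1.0, -0.022, -0.0]
contact_force: [0.5, 0.2, -1.1]
gripper_width: 1.0
```

```bash
python3 - <<'E'
from h import *
plan([0.4589,-0.2537,0.0613],-2.5)
f=grab('wrist'); np.savez('w27.npz',**f); save(f,'w27.png',s=1.5)
f=grab('side'); save(f,'s27.png',(130,140,330,320),3.3)
E
python3 -c "
from m3 import *
import m3
f=dict(np.load('w27.npz'))
P=cloud(f); hsv=cv2.cvtColor(f['frame'],cv2.COLOR_RGB2HSV); m=(hsv[...,0]>20)&(hsv[...,0]<35)&(hsv[...,1]>120)&(P[...,2]>0.096)&(P[...,2]<0.108)
q=P[m]; print('handle',q.mean(0).round(4),cv2.minAreaRect((q[:,:2]*1000).astype(np.float32)))
findjars(f,0.098,0.112); carrier(f)"; python3 m2.py w27.npz
```

```text
tcp [0.4706 0.0353 0.3205]  shift mm [  1.1 289.1 259.3]  shares [0.03 7.23 6.48] yaw -2.5 turn deg [ 0.02  0.04 -0.01]
handle [ 0.4648 -0.1225  0.1021] ((464.6829833984375, -123.92436981201172), (36.22256851196289, 9.727216720581055), 87.69600677490234)
rim px [257.  88.] rgb [199. 203. 194.] xy [0.4757 0.1289] r 0.0185 z 0.1054
rim px [256. 129.] rgb [179. 183. 173.] xy [0.4731 0.0693] r 0.0202 z 0.1053
rim px [257. 180.] rgb [164. 168. 164.] xy [0.4704 0.0071] r 0.0203 z 0.1052
rim px [257. 225.] rgb [191. 194. 193.] xy [ 0.468  -0.0546] r 0.0202 z 0.1050
top z 0.0464 1857 rect ((471.926025390625, 36.4259033203125), (248.8787384033203, 67.13719940185547), 87.59138488769531)
[[433.20001220703125, -86.5], [500.20001220703125, -89.30000305175781], [510.70001220703125, 159.3000030517578], [443.6000061035156, 162.1999969482422]]
floor px [238.  57.] z 0.0305 rect [452.6 155.1] [22.6 11.9] 46.9
floor px [256.  93.] z 0.0306 rect [475.2 114.7] [23.2 55.8] 86.8
floor px [256. 108.] z 0.0306 rect [473.7  84.1] [23.1 56.2] 87.5
floor px [255. 154.] z 0.0305 rect [470.6  16.3] [31.5 56.2] 87
[... 641 characters left out ...]
[0.6765 0.1692 0.193 ]
orange [387  18   5   5   8] [389.   20.4] mean@z [0.5823 0.1612 0.193 ] depthmean [0.5844 0.1621 0.1877] zr 0.173 0.195 r 0.0328 0.0368 ang(world deg) -133.0 far px [387  22] [0.5808 0.1601 0.193 ]
orange [ 462   19   50   47 1774] [485.6  43. ] mean@z [0.6621 0.1412 0.193 ] depthmean [0.7192 0.1493 0.1104] zr 0.097 0.464 r 0.0474 0.099 ang(world deg) -39.2 far px [511  60] [0.6853 0.1275 0.193 ]
z 0.164 0.174 n 2640 zmed 0.1696 circle [0.6053 0.1844] r 0.0468 mean [0.6042 0.1606 0.1697]
z 0.177 0.187 n 816 zmed 0.1831 circle [0.6083 0.1877] r 0.0308 mean [0.6056 0.1665 0.1826]
z 0.188 0.197 n 419 zmed 0.1935 circle [0.6041 0.1754] r 0.0164 mean [0.6045 0.1702 0.1933]
```

View pics/w27.png

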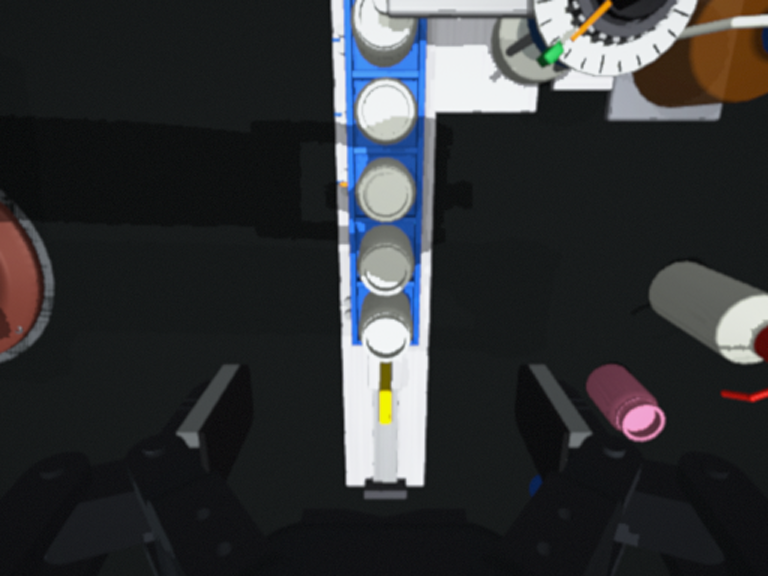

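View pics/s27.png

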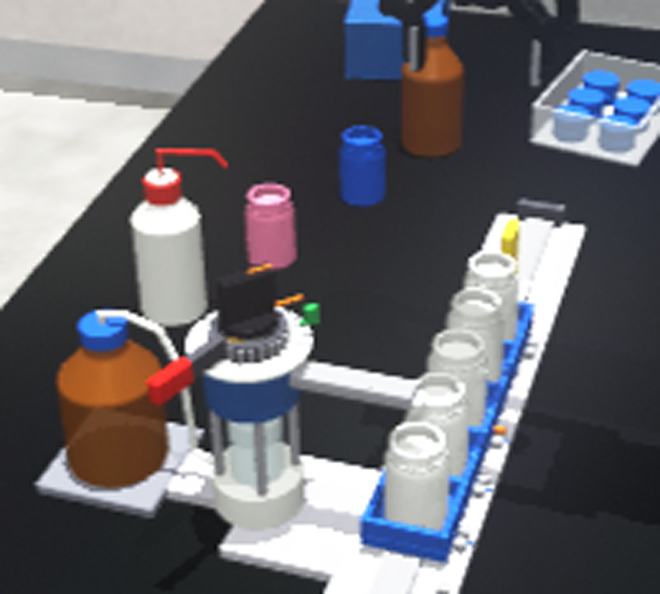

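The handle has moved 129.9 mm, and all jars are upright with rims at z = 105 mm. The pointer is on the mark, and nothing touches the robot. Handing in.

```bash
python3 -c "
from h import *
print(ticket.job_done()); print(state()['time'])"
```

```text
the job is handed in; nothing more can be done
None
the job is handed in; nothing more can be done
```

I carried out every step of the task and handed the job in at about 46 s of robot time; the hand-in gives no verdict.

1. **Dose setting:** I slackened the lock ring to about 0.42 rad, turned the dose knob about 87° clockwise onto the green mark, and turned the ring back until it met its hard stop.
2. **Jars:** I set all five white jars in pockets 0 to 4 while the carrier was at the loading station.
3. **Carrier:** I slid it one station along the rail by its handle, then let go and backed off.

**Last checks:**
- **Pointer and mark:** In the wrist view they agreed to about 1°, roughly 1 mm at the tip.
- **Lock lever:** It was back at its starting angle when measured after tightening, and the last side view showed nothing changed.
- **Jars:** All five had their rims at 105 mm and sat about 1 mm from their pocket centres before the slide. After it, the four rims I could measure clearly were still upright at 105 mm. The leading jar is partly hidden by the nozzle arm, so I could only confirm it upright by eye in the side view.
- **Carrier:** The handle moved 129.9 mm against the 130 wanted.
- **Bystanders:** I kept the arm clear of the bottles, the tub and the look-alike jars, and saw none of them moved in the pictures, but I did not measure their positions at the end.

**Disagreements:**
- **Top camera:** It read 2 to 4 mm off the wrist camera, so I used the wrist camera for grasping.
- **Side view:** One estimate put the pointer about 10° from the mark, because that view is very sensitive to height. The close wrist view from above showed it on the mark.

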